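# Cure the end windows of gas cells at the UV line lamp, one end then the other

### The job

Cure the glued end windows of all the gas cells on the rubber mat: stand them on the bench, port up, side by side with their port ends flush against the UV lamp's window, switch the lamp on at the isolator for 3 seconds and off again, then turn every cell end for end and cure the plain ends in the same way. Finally put all the cells, port up, in the steel tray and leave the lamp switched off. Touch a cell only while the lamp is off, and leave the glove carton, bottle and sample box where they are.

Things in the scene. Friction and masses are not known exactly. Their poses are not given: they have to be found in the camera images.
- cell0: gas cell: aluminium bar 100 mm long (x), a 40 x 40 mm flange with glass window on each end; the waist between them, 75 mm long, is 34 mm wide (y; grip it here). A capped filling port (17 mm across, top 52 mm up) stands on its top 24 mm from the middle towards +x, the port end; -x is the plain end. Origin: centre of the underside; z up when port up. 0.2 to 0.4 kg. Cells start port up on the mat
- cell0_port_end (a point): centre of the outer face of cell0's port-end window, 50 mm from its middle, 20 mm above its underside (axes as cell0)
- cell0_plain_end (a point): centre of the outer face of cell0's plain-end window, 50 mm from its middle, 20 mm above its underside (axes as cell0)
- cell1: another gas cell, just like cell0. Two or three of the three cells are present; any of them may be absent
- cell1_port_end (a point): centre of the outer face of cell1's port-end window, 50 mm from its middle, 20 mm above its underside (axes as cell1)
- cell1_plain_end (a point): centre of the outer face of cell1's plain-end window, 50 mm from its middle, 20 mm above its underside (axes as cell1)
- cell2: another gas cell, just like cell0
- cell2_port_end (a point): centre of the outer face of cell2's port-end window, 50 mm from its middle, 20 mm above its underside (axes as cell2)
- cell2_plain_end (a point): centre of the outer face of cell2's plain-end window, 50 mm from its middle, 20 mm above its underside (axes as cell2)
- lamp_face (a point): UV line lamp: fixed aluminium bar with cooling fins on top, 360 mm long, 70 mm deep, 76 mm high. This point lies on its flat upright front face, mid-length, at bench level; x points into the lamp (away from the robot), y along its length, z up. The window, level with the face, covers 165 mm to either side, 14 to 44 mm above the bench. Cells stand on the bench before it
- isolator: the lamp's rotary isolator: fixed grey box 90 mm (x) by 120 mm (y), 60 mm high, with a black turning handle on its lid. Origin: centre of its underside, z up
- isolator_handle (a joint): angle of the isolator's handle: 0 off, 1.05 on; it turns clockwise seen from above to switch on. A spring detent holds it at either end: about 0.3 N m moves it off; once past the middle it snaps to the other end. The grip bar is 62 mm long, 14 mm wide, 28 mm tall; at 0 it lies along the box's x axis
- handle_grip (a point): on the handle's vertical axis, 88 mm above the bench, where to grip: 8 mm below the top of the bar, 20 mm above its foot (a round collar 50 mm across)
- mat: black rubber mat, fixed, 180 x 340 x 3 mm, on which the cells lie at the start; origin: centre of its underside. The mat and the tray may be on either side of the robot
- tray_in (a point): the finished-cell tray: fixed open steel tray, 160 mm (x) by 300 mm (y) outside, walls 4 mm thick, rim 28 mm above the bench. This point is the centre of its inner floor (about 4 mm above the bench), axes along its sides
- glove_carton: bystander: blue carton of gloves 120 x 220 x 75 mm, loose; origin: centre of its underside
- wash_bottle: bystander: white plastic bottle, 64 mm across, 160 mm tall, loose; origin: centre of its underside
- puck_box: bystander: clear box of dark round samples 120 x 85 x 28 mm, loose; origin: centre of its underside
There are look-alikes about, which are no part of the job. Leave any orange look-alike of the cell0 alone. What is shaped like the cell1 but green is not meant.

How it is judged:
On the way, in this order (a step that is already met when the one before it is completed fails the run):
1. every cell stands with its port end flush against the lamp's window while the lamp is on for 2.5 s (value of joint isolator_handle above 0.85 rad and x of cell0_port_end in the frame of lamp_face between -0.005 and 0.005 m and y of cell0_port_end in the frame of lamp_face between -0.15 and 0.15 m and angle between the x axis of each of cell0, cell1, cell2 and the x axis of lamp_face, either way round below 0.087 rad and angle between each of cell0, cell1, cell2's own z axis and vertical below 0.1 rad and height (world z) of each of cell0, cell1, cell2 below 0.008 m and x of cell1_port_end in the frame of lamp_face between -0.005 and 0.005 m and y of cell1_port_end in the frame of lamp_face between -0.15 and 0.15 m and x of cell2_port_end in the frame of lamp_face between -0.005 and 0.005 m and y of cell2_port_end in the frame of lamp_face between -0.15 and 0.15 m), for 2.5 s.
2. the lamp is switched off (value of joint isolator_handle below 0.2 rad), for 0.2 s.
3. every cell has been turned and stands with its plain end flush against the lamp's window while the lamp is on for 2.5 s (value of joint isolator_handle above 0.85 rad and x of cell0_plain_end in the frame of lamp_face between -0.005 and 0.005 m and y of cell0_plain_end in the frame of lamp_face between -0.15 and 0.15 m and angle between the x axis of each of cell0, cell1, cell2 and the x axis of lamp_face, either way round below 0.087 rad and angle between each of cell0, cell1, cell2's own z axis and vertical below 0.1 rad and height (world z) of each of cell0, cell1, cell2 below 0.008 m and x of cell1_plain_end in the frame of lamp_face between -0.005 and 0.005 m and y of cell1_plain_end in the frame of lamp_face between -0.15 and 0.15 m and x of cell2_plain_end in the frame of lamp_face between -0.005 and 0.005 m and y of cell2_plain_end in the frame of lamp_face between -0.15 and 0.15 m), for 2.5 s.
4. the lamp is switched off (value of joint isolator_handle below 0.2 rad), for 0.2 s.
At the end, for the whole second after the job is handed in: All the cells lie on the floor of the steel tray, port up (within 0.1 rad), at rest, and the isolator is off (below 0.2 rad). On the way each end has stood flush: within 5 mm and 5 degrees of the lamp's face, its middle within 150 mm of the face's middle (value of joint isolator_handle below 0.2 rad and x of cell0 in the frame of tray_in between -0.06 and 0.06 m and y of cell0 in the frame of tray_in between -0.13 and 0.13 m and z of cell0 in the frame of tray_in between -0.005 and 0.008 m and angle between each of cell0, cell1, cell2's own z axis and vertical below 0.1 rad and linear speed of each of cell0, cell1, cell2 below 0.02 m/s and x of cell1 in the frame of tray_in between -0.06 and 0.06 m and y of cell1 in the frame of tray_in between -0.13 and 0.13 m and z of cell1 in the frame of tray_in between -0.005 and 0.008 m and x of cell2 in the frame of tray_in between -0.06 and 0.06 m and y of cell2 in the frame of tray_in between -0.13 and 0.13 m and z of cell2 in the frame of tray_in between -0.005 and 0.008 m); the robot touches nothing.
It fails at once if the robot's fingers touch a cell while the lamp is on (value of joint isolator_handle above 0.8 rad and (contact force between the fingers and cell0 above 0.5 N or contact force between the fingers and cell1 above 0.5 N or contact force between the fingers and cell2 above 0.5 N)).
It fails at once if a bystander is moved more than 30 mm (distance of any of glove_carton, wash_bottle, puck_box from where it was at the start of the episode above 0.03 m).
Of cell0, cell1, cell2 only 2 to 3 are there at a start; the rules pass over those that are not, and their reading is None.
At some moment in a run one of cell0, cell1, cell2 may be knocked a few centimetres aside while the robot is not near it.
It also fails if it takes over 210 s, if anything falls off the work surface, if the arm or the gripper's body presses on something with over 40 N, if the wrist force passes 120 N, or if a joint passes its speed limit or range.

### The arm

A 6-joint arm with a two-finger parallel gripper is mounted at the origin on the work surface. World frame = base frame: x ahead of the robot, y to its left, z up, the work surface at z = 0. Lengths are in m, angles in rad, forces in N, time in s.
With the tool pointing down it reaches from about 0.375 to 0.925 m from the base axis. Payload 5.7 kg.
Tool frame: the origin (TCP) lies midway between the tips of the shut fingers; the grasp point (between the pads) lies 19 mm behind it; z points along the fingers, y is the line along which they close (so a half turn about z gives the same grasp; the last joint's range is limited). The gripper opens to 85 mm and grips with 20 to 120 N. Pads are 22 mm wide; open, the fingers measure 114 mm over their backs; the gripper's body (76 mm by 85 mm) begins 54 mm behind the grasp point. The pads swing forward as they close: fully open they stand 13 mm farther back than shut.
Start: joints at [0.985, 0.359, 1.51, -0, 1.272, -0.115], TCP at [0.272, 0.535, 0.231] pointing down, gripper open.
Joint ranges: [-2.97, 2.97], [-1.01, 2.36], [0.21, 2.38], [-0.96, 4.11], [0.2, 2.71], [-2.98, 2.98]. Speed limits (rad/s): [2.39, 2.39, 3.14, 3.14, 3.14, 3.14].

### API

Orientations are given as a unit quaternion [x, y, z, w].
In Python, from plant import env gives the robot as it stands.
- The arm moves only by the tool drive_tool, never from a script. Its argument "targets" is one flat list of numbers, 7 for each row, row after row: the closure, from 0 (fully open) to 1 (shut), then the shift along the tool's x, y, z scaled (see below), then the turn, a rotation vector about the tool's x, y, z scaled (see below). A call has 1 to 8 rows; each row is the pose to reach, as a shift and turn from the pose commanded when the call began, along the tool's axes at that moment; what a row does not reach only later rows make up. The controller multiplies each number of a shift by 0.25 m and each number of a turn by 2 rad. A row lasts 1/8 s, in which the tool goes at most 62.5 mm and 10.7 degrees, less where a joint would pass 70% of its speed; a pose out of reach is approached as far as the arm can. A call with a number of a shift or a turn outside -1 to 1 is refused whole. A call with a gripper value outside its range is refused whole. The fingers move at their own pace and stop on an object; "newtons" is the grip in N (left out, the last holds). Time passes only in rows, so rows that repeat a pose let the fingers close. It gives the time, the measured TCP pose, the force, the opening and the grip force at its end, in the units of the state.
- env.observe(): the state, without advancing time (a new reading comes with each control period).
- env.read_camera(name): name is "side" or "top"; returns the picture (384x512x3 uint8, red, green, blue); there is no depth.
- env.camera_model(name): a dict with "fx", "fy", "cx", "cy" (pixels), "view" (4x4, takes a point from world to camera coordinates). Camera axes: x right, y down, z forward; pixel columns grow to the right and rows downward; lengths in m; the calibration is good to about 2 mm. A picture is of the moment at which its call begins. camera_model takes no time and is no camera call.
- env.hand_in(): hands the job in; it is judged then, once.
The state is a dict: "time_s": time; "joint_positions": joint angles; "qd": joint speeds; "joint_efforts": joint torques, N m; "tool_pos": TCP position; "tool_rot": TCP orientation; "wrist_force": force on the tool from outside, world axes, zero at the start; "moment": the same for the moment, N m; "finger_gap": finger opening in m; "grip_force": force on a finger pad.
Only numpy, scipy, OpenCV 4.12 (cv2) and the standard library are available. Lean on these libraries where they do the work, as an engineer would, in place of code of your own. Each camera call takes 0.05 s, during which the arm holds its last target. There are 200 camera calls.

## Working session

There is one attempt and no reset: what is moved stays moved. The work goes in short steps, Python scripts to look and compute and a tool call to move; the robot and the scene stay as the last step left them, time stands still between calls to the robot, and variables do not carry over. Pictures are saved under pics/ and viewed, at most 14 in all, crops included, and the job is handed in when it is done.

Besides the shell and the picture viewer there is one more tool, called as name(argument=value, ...), one argument or row to a line, values as JSON. drive_tool: Moves the arm, as the interface text tells. Shifts and turns lie within -1 to 1; 1 stands for 0.25 m of shift or 2 rad of turn. Its arguments: {"type":"object","properties":{"targets":{"type":"array","items":{"type":"number","minimum":-1,"maximum":1}},"newtons":{"type":"number"}},"required":["targets"]}

```bash
mkdir -p pics; ls; python3 - <<'E'
from plant import env
import cv2, numpy as np
for n in ("side","top"):
    im=env.read_camera(n); cv2.imwrite(f"pics/{n}0.png",im[:,:,::-1])
    m=env.camera_model(n); print(n,m["fx"],m["fy"],m["cx"],m["cy"]);print(np.round(m["view"],4))
s=env.observe();print(s["time_s"],s["tool_pos"],s["tool_rot"],s["finger_gap"])
E
```

```text
pics
side 466.2866825286853 466.2866825286853 245.57059023634895 187.33308198461532
[[ 0.9391 -0.3435  0.0122 -0.5239]
 [-0.1715 -0.4989 -0.8496  0.1349]
 [ 0.2979  0.7957 -0.5274  1.4512]
 [ 0.      0.      0.      1.    ]]
top 404.9914278665939 404.9914278665939 250.7470919655475 191.0566976969935
[[ 0.0202 -0.9995  0.0242 -0.0992]
 [-0.9976 -0.0218 -0.0657  0.5359]
 [ 0.0662 -0.0228 -0.9975  1.3034]
 [ 0.      0.      0.      1.    ]]
0.1 [0.27180479 0.53420309 0.23053751] [ 2.33247743e-01  9.72416980e-01 -7.82760477e-04 -3.07405548e-04] 0.08547845402053675
```

View pics/top0.png

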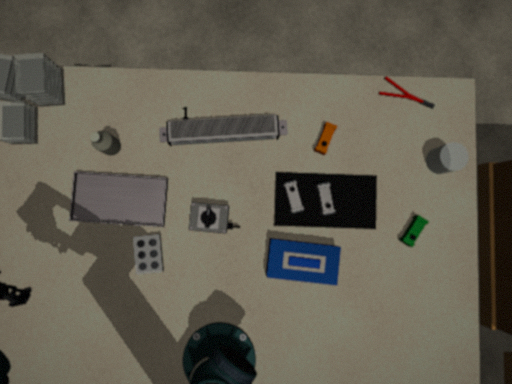

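View pics/side0.png

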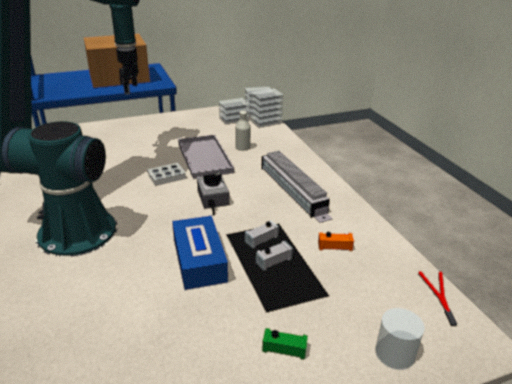

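Candidates: silver bars on the mat at top pixels (294,195) and (326,198) (side (262,234) and (273,256)) fit the cells. The orange bar at (325,138) and the green bar at (414,230) are look-alikes. I choose the two silver ones. Next, a close crop.

```bash
cat > h.py <<'E'
from plant import env
import cv2, numpy as np
def model(n):
    m=env.camera_model(n); return m, np.array(m["view"])
def ray(n,uv,z):
    m,V=model(n); d=np.array([(uv[0]-m["cx"])/m["fx"],(uv[1]-m["cy"])/m["fy"],1]); R=V[:3,:3]; o=-R.T@V[:3,3]; d=R.T@d
    return o+d*(z-o[2])/d[2]
def proj(n,p):
    m,V=model(n); c=V[:3,:3]@np.array(p)+V[:3,3]; return np.array([m["fx"]*c[0]/c[2]+m["cx"],m["fy"]*c[1]/c[2]+m["cy"]])
def tri(a,b):
    A=[]
    for n,uv in (("top",a),("side",b)):
        m,V=model(n); K=np.array([[m["fx"],0,m["cx"]],[0,m["fy"],m["cy"]],[0,0,1]]); A.append((K@V[:3],np.array(uv,float).reshape(2,1)))
    X=cv2.triangulatePoints(A[0][0],A[1][0],A[0][1],A[1][1]).ravel(); return X[:3]/X[3]
def crop(im,c0,r0,c1,r1,k,fn):
    cv2.imwrite(fn,cv2.resize(im[r0:r1,c0:c1,::-1],None,fx=k,fy=k,interpolation=cv2.INTER_CUBIC))
def avg(n,k=4): return np.mean([env.read_camera(n).astype(float) for _ in range(k)],0).astype(np.uint8)
E
python3 - <<'E'
from h import *
t=avg("top");s=avg("side")
a=t[165:235,262:382];b=t[95:155,155:290];c=t[185:240,180:245]
crop(t,155,95,385,240,3.45,"pics/tc.png")
crop(s,190,120,340,310,3.1,"pics/sc.png")
E
```

```text
(no output)
```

View pics/tc.png

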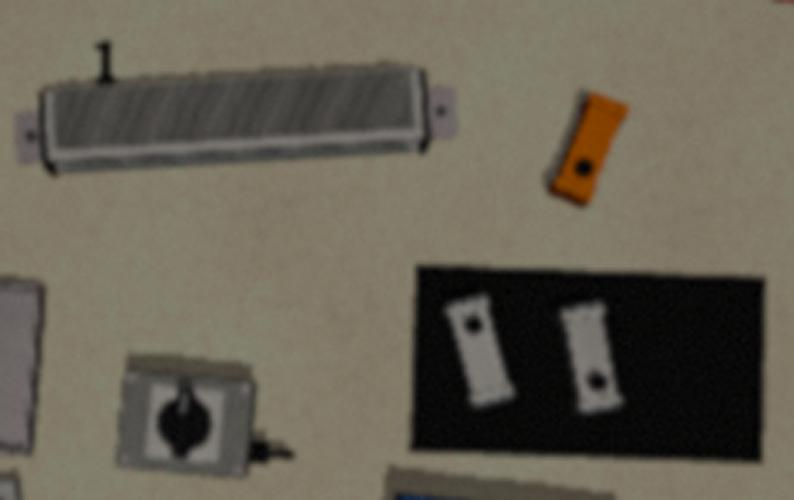

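View pics/sc.png

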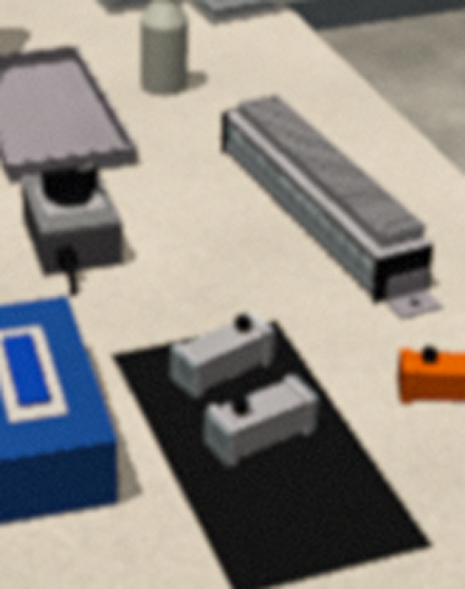

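Both silver bars are port-up cells on the mat. The left one (A) has its port at crop (473,324), away from the robot. The right one (B) has its port at (597,380), towards the robot. The lamp front runs from crop (52,172) to (428,150), and the handle lies along the isolator's x. Now measuring.

```bash
python3 - <<'E'
from h import *
t=avg("top",6);s=avg("side",6); np.save("t.npy",t);np.save("s.npy",s)
def blobs(im,box,lo,hi,amin,mode):
    c0,r0,c1,r1=box; g=cv2.cvtColor(im,cv2.COLOR_RGB2GRAY)[r0:r1,c0:c1]
    g=cv2.resize(g,None,fx=4,fy=4,interpolation=cv2.INTER_CUBIC)
    m=((g>lo)&(g<hi)).astype(np.uint8); cs,_=cv2.findContours(m,cv2.RETR_CCOMP if mode else cv2.RETR_EXTERNAL,cv2.CHAIN_APPROX_NONE)
    o=[]
    for c in cs:
        if cv2.contourArea(c)/16>amin:
            r=cv2.minAreaRect(c); M=cv2.moments(c)
            f=lambda p:((np.array(p)+.5)/4-.5+[c0,r0])
            o.append((f(r[0]),f(cv2.boxPoints(r)),cv2.contourArea(c)/16))
    return o
for o in blobs(t,(277,177,374,224),70,256,60,0):
    print("cell top",o[0],o[2]); 
    P=np.array([ray("top",p,.043) for p in o[1]]);print(np.round(P,4).tolist(),"ctr",P.mean(0))
# port in top / side: dark blobs inside the cell
g=cv2.cvtColor(t,cv2.COLOR_RGB2GRAY)
print(g[180:216:1,284:304:1][::2])
gs=cv2.cvtColor(s,cv2.COLOR_RGB2GRAY)
# lamp profile in top
for c in (175,190,210,230,250,265,275): print(c,g[112:152,c])
E
```

```text
cell top [325.99910736 198.24536514] 321.09375
[[0.5625, -0.301, 0.043], [0.5707, -0.3392, 0.043], [0.4744, -0.3586, 0.043], [0.4663, -0.3205, 0.043]] ctr [ 0.51845061 -0.32981227  0.043     ]
cell top [293.59267044 196.33233261] 326.53125
[[0.5635, -0.1924, 0.043], [0.5751, -0.2305, 0.043], [0.4811, -0.258, 0.043], [0.4697, -0.2201, 0.043]] ctr [ 0.52235615 -0.22523921  0.043     ]
[[  4   2   7   6  10  13  22  24  29  41  51  48  31  15   7   9   8   8
    8   8]
 [ 18  31  47  59  66  68  83  92  95  98 108 103  70  31  11   9   8   6
    8   8]
 [ 60  84 104 116 118 119 121 119 113 112 118 109  71  27  11   5  12   8
    9   7]
 [ 51  87 112 118 111 102  93  77  69  86 109 113  84  42  14   8   6   8
    7   8]
 [ 18  49  93 115 111  81  41  19  13  27  66 105 109  73  28   9   6  10
    7   6]
 [  7  25  61 103 115  96  62  35  29  39  71 106 113  85  43  14   6  10
    5   6]
 [  6  16  46  89 113 121 114 104  99 109 117 124 124 111  72  29   9   5
    7   9]
 [  6  11  20  57  99 119 123 122 123 124 122 122 123 117  91  49  18   8
    8  10]
 [  9   9  12  39  76 107 122 122 
[... 1292 characters left out ...]
24 121 123
 122 122 122 123]
230 [122 117 106  87  80  78  71  67  66  62  62  61  62  65  65  68  68  68
  68  69  70  70  82 102 110  97  73  65  69  84 107 119 123 121 122 121
 119 119 119 121]
250 [115 101  83  77  74  66  63  65  67  67  68  66  66  69  72  73  75  73
  73  71  74  92 112 112  90  68  66  71  90 113 122 123 123 123 124 124
 123 124 119 118]
265 [103  84  82  81  73  64  61  64  64  67  67  69  70  71  69  69  69  71
  71  75  92 112 113  93  74  70  75  90 113 123 125 123 124 125 126 126
 125 124 123 123]
275 [121 116 103 100 102 105 106 106 108 109 109 108 109 109 106 105 105 101
  99 101 110 117 110  95  88  91  94 108 120 125 124 124 124 124 123 125
 125 126 127 126]
```

```bash
python3 - <<'E'
from h import *
t=np.load("t.npy");s=np.load("s.npy")
g=cv2.cvtColor(t,cv2.COLOR_RGB2GRAY).astype(float);gs=cv2.cvtColor(s,cv2.COLOR_RGB2GRAY).astype(float)
P0=[];P1=[]
for c in range(178,272,3):
    col=cv2.GaussianBlur(g,(3,1),0)[:,c]
    lo=np.argmin(col[134:150])+134 if c<225 else np.argmin(col[132:146])+132
    r=lo
    while col[r]<97: r+=1
    P0.append(ray("top",(c,r-1+(97-col[r-1])/(col[r]-col[r-1])),0)[:2])
    r=lo
    while col[r]<92: r-=1
    P1.append(ray("top",(c,r+(col[r]-92)/(col[r]-col[r+1])),.076)[:2])
for P in (P0,P1):
    P=np.array(P);k=np.polyfit(P[:,1],P[:,0],1);print("lamp x=k*y+b",k,"resid",np.std(P[:,0]-np.polyval(k,P[:,1])))
# lamp ends (bench bottom corners / top corners) seen in crop
for uv in ((155+52/3.45,95+172/3.45),(155+428/3.45,95+150/3.45)): print("lamp end bench",ray("top",uv,0))
def dark(im,box,th):
    c0,r0,c1,r1=box;w=np.clip(th-im[r0:r1,c0:c1],0,None);y,x=np.mgrid[r0:r1,c0:c1];return np.array([(w*x).sum(),(w*y).sum()])/w.sum()
pa=dark(g,(289,185,296,193),95);pb=dark(g,(324,201,333,209),95)
print("ports",pa,pb)
sa=dark(gs,(265,220,272,227),60);sb=dark(gs,(264,246,271,254),60);print(sa,sb)
print("tri ports",tri(pa,sa),tri(pb,sb))
# isolator box: triangulate
h=dark(g,(200,203,218,228),45);hs=dark(gs,(203,172,222,186),40);print("handle",h,hs,tri(h,hs))
print(np.round(g[200:230,196:222:1]).astype(int))
E
python3 - <<'E'
import sys;sys.path.insert(0,'.')
from h import *
t=np.load("t.npy");s=np.load("s.npy")
a=cv2.resize(t[155:240,60:245,::-1],None,fx=4.2,fy=4.2,interpolation=cv2.INTER_CUBIC);cv2.imwrite("pics/tr.png",cv2.convertScaleAbs(a,alpha=1.7))
crop(s,140,110,290,220,5.2,"pics/sr.png")
E
```

```text
lamp x=k*y+b [-0.06855373  0.71170425] resid 0.011216088716125578
lamp x=k*y+b [-0.02423701  0.73170348] resid 0.03469838016629882
lamp end bench [0.6869373  0.18266215 0.        ]
lamp end bench [ 0.71739958 -0.1794936   0.        ]
ports [291.75101709 188.6004882 ] [327.93199482 204.93458549]
[268.02961276 223.93621868] [266.60853008 248.71591775]
tri ports [ 0.54839922 -0.21921493  0.0458183 ] [ 0.4971655  -0.33440352  0.05242355]
handle [208.02988354 217.9690178 ] [212.02290249 179.35759637] [0.44984331 0.0436895  0.0741328 ]
[[ 72  72  73  73  74  73  73  74  73  73  74  73  74  74  73  74  74  75
   79  82  84  84  84  83  83  82]
 [ 68  70  72  72  71  70  70  70  71  73  72  73  72  75  75  74  75  75
   75  74  75  74  75  75  74  74]
 [ 67  66  67  63  65  64  60  62  64  66  66  67  69  74  73  75  71  71
   72  73  74  72  74  75  74  73]
 [ 75  71  68  66  64  65  64  63  64  64  65  60  62  62  63  64  66  64
   64  67  67  68  70  73  72  70]
 [ 79  78  77  75  75  76  74  74  75  71  63  55  52  53  57  62  64  65
   68  69  70  69  67  66  66  65]
 [ 79  80  82  86  
[... 2006 characters left out ...]
26  39  59
   86 111 123 121 107  90  83  83]
 [ 88 107 119 126 126 125 119  99  66  32  15  12  10  18  37  58  80  95
  111 122 126 119 105  89  84  81]
 [ 91 111 121 128 127 127 127 116  82  41  17  13  16  38  72  96 111 120
  124 128 126 121 103  86  82  82]
 [ 88 105 118 123 124 124 125 118  89  51  30  23  30  63  98 121 127 127
  126 127 125 120 102  87  82  80]
 [ 84  95 103 108 110 112 111 108  90  68  53  47  53  83 112 124 126 127
  125 123 124 118 101  85  80  80]
 [ 82  85  86  90  92  92  95  95  91  80  74  69  73  92 107 113 113 113
  112 109 112 107  93  83  80  79]
 [ 82  79  80  79  79  80  81  82  84  82  81  80  82  86  91  91  95  94
   94  93  94  93  86  81  80  80]]
```

View pics/tr.png

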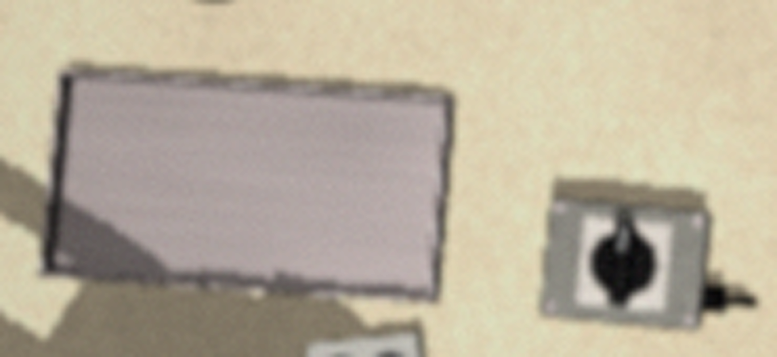

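View pics/sr.png

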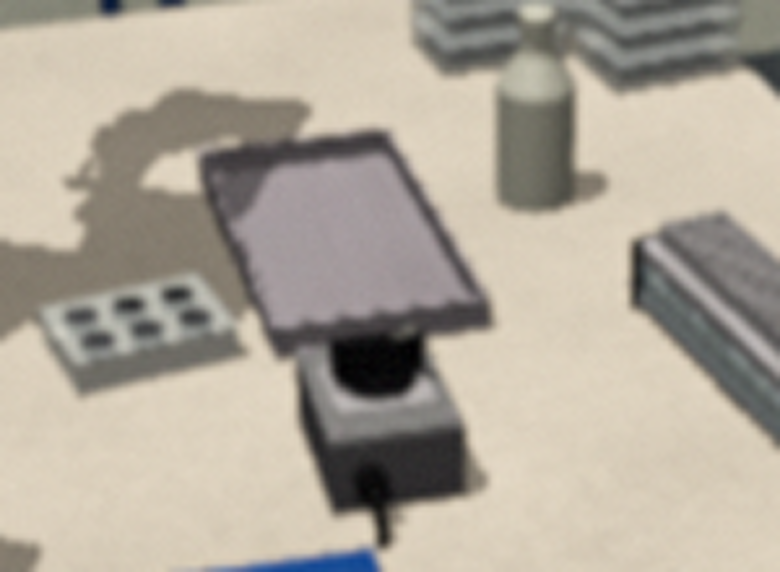

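The tray rim corners are at crop (65,70), (452,92), (436,300) and (45,272). The isolator lid corners are at (552,202), (708,212), (698,328) and (542,315), with the handle at (622,264). The side view shows the same things.

```bash
python3 - <<'E'
from h import *
t=np.load("t.npy");s=np.load("s.npy")
g=cv2.cvtColor(t,cv2.COLOR_RGB2GRAY).astype(float);gs=cv2.cvtColor(s,cv2.COLOR_RGB2GRAY).astype(float)
P0=[];P1=[]
for c in range(176,272,3):
    e=143-(c-175)*.066; col=g[:,c]; lo=int(e)-3+np.argmin(col[int(e)-3:int(e)+4])
    r=lo
    while col[r]<97: r+=1
    P0.append(ray("top",(c,r-1+(97-col[r-1])/(col[r]-col[r-1])),0)[:2])
    r=lo
    while col[r]<92: r-=1
    P1.append(ray("top",(c,r+(col[r]-92)/(col[r]-col[r+1])),.076)[:2])
for P in (P0,P1):
    P=np.array(P);k=np.polyfit(P[:,1],P[:,0],1);print("lamp x=k*y+b",k,"resid",np.std(P[:,0]-np.polyval(k,P[:,1])))
f=lambda c,r,k,o:((np.array([c,r])+.5)/k-.5+o)
T=lambda c,r:f(c,r,4.2,[60,155])
S=lambda c,r:f(c,r,5.2,[140,110])
I=np.array([ray("top",T(*p),.06) for p in((552,202),(708,212),(698,328),(542,315))]);print("iso",I.round(4).tolist(),I.mean(0))
R=np.array([ray("top",T(*p),.028) for p in((65,70),(452,92),(436,300),(45,272))]);print("tray",R.round(4).tolist(),R.mean(0))
for a,b in(((65,70),(203,155)),((452,92),(387,135)),((45,272),(0,0)),((436,300),(490,322))):
    pass
print("tray tri corners", tri(T(452,92),S(490,318)), tri(T(65,70),S(388,135)), tri(T(436,300),S(280,345)))
hb=T(622,264); print("handle@.076",ray("top",hb,.07))
# bar top ends at z .096
for p in ((624,208),(618,304)): print("bar end",ray("top",T(*p),.096))
print("iso tri lid corner", tri(T(708,212),S(462,428)),tri(T(698,328),S(333,448)))
# wide mask top: lamp corners side view (front bottom right)
L=lambda c,r:f(c,r,3.45,[155,95]); Q=lambda c,r:f(c,r,3.1,[190,120])
print("lamp bot corner",tri(L(428,150),Q(380,300)),"other",tri(L(52,172),Q(225,150)))
for p in((44,88),(418,68),(424,140),(50,160)): print("lamp top",ray("top",L(*p),.076))
print("carton",[ray("top",p,.075).round(3).tolist() for p in((267,238),(341,244),(336,285),(266,277))], "bottle",ray("top",(105,140),.0),"puck",ray("top",(148,252),.028))
E
```

```text
lamp x=k*y+b [-0.08582519  0.7018556 ] resid 0.0002667786861885605
lamp x=k*y+b [-0.08618289  0.7003288 ] resid 0.0007600345923523898
iso [[0.4943, 0.1001, 0.06], [0.4892, -0.0168, 0.06], [0.4024, -0.0114, 0.06], [0.4098, 0.105, 0.06]] [0.44894089 0.0442455  0.06      ]
tray [[0.5886, 0.479, 0.028], [0.5784, 0.1833, 0.028], [0.4187, 0.1901, 0.028], [0.434, 0.4866, 0.028]] [0.50493707 0.33474172 0.028     ]
tray tri corners [0.57973934 0.18767973 0.00567784] [0.59043646 0.48306957 0.0176055 ] [0.4208262  0.19276077 0.01029171]
handle@.076 [0.44899802 0.04572994 0.07      ]
bar end [0.48974782 0.0432608  0.096     ]
bar end [0.42000935 0.04571569 0.096     ]
iso tri lid corner [ 0.48990163 -0.01663377  0.05166828] [ 0.4042047  -0.01165957  0.05142439]
lamp bot corner [ 0.72081979 -0.17911299  0.00623929] other [ 6.91112560e-01  1.83038198e-01 -6.76640378e-04]
lamp top [0.75166929 0.17997682 0.076     ]
lamp top [ 0.77920054 -0.16104829  0.076     ]
lamp top [ 0.71248925 -0.1676268   0.076     ]
lamp top [0.68554614 0.17232198 0.076     ]
carton [[0.389, -0.14, 0.075], [0.375, -0.371, 0.075], [0.249, -0.356, 0.075], [0.269, -0.139, 0.075]] bottle [0.6978809  0.39755381 0.        ] puck [0.33521605 0.23624312 0.028     ]
```

```bash
cat > plan.py <<'E'
from h import *
from scipy.spatial.transform import Rotation as Ro
PHI=.0857; F=np.array([.7018,.0016]); N=np.array([np.cos(PHI),np.sin(PHI)]); T=np.array([-N[1],N[0]])
def lamp(l,d=0): return F-(.05+d)*N+l*T      # cell centre at lamp offset l, gap d
def th(): 
    R=Ro.from_quat(env.observe()["tool_rot"]).as_matrix(); return np.arctan2(R[1,0],R[0,0])
def plan(*W):
    """waypoints (x,y,z,theta): prints shift/turn of each from the one before (tool axes, move units)"""
    s=env.observe(); p=np.array(s["tool_pos"]); R=Ro.from_quat(s["tool_rot"])
    print("now t=%.1f"%s["time_s"],p.round(4),"th %.3f"%th(),"gap %.3f F %.1f"%(s["finger_gap"],s["grip_force"]),"wf",np.round(s["wrist_force"],1))
    for w in W:
        q=np.array(w[:3]); c,sn=np.cos(w[3]),np.sin(w[3]); R2=Ro.from_matrix(np.array([[c,sn,0],[sn,-c,0],[0,0,-1]]).astype(float))
        print(np.round(w,4),"->",np.round(R.inv().apply(q-p)/.25,3).tolist(),np.round((R.inv()*R2).as_rotvec()/2,3).tolist()); p,R=q,R2
E
python3 - <<'E'
from plan import *
import math
plan((.45,.10,.20,2.9),(.5224,-.2252,.15,.286+math.pi),(.5224,-.2252,.011,.286+math.pi))
E
```

```text
now t=1.1 [0.2721 0.5347 0.2313] th 2.671 gap 0.086 F 0.0 wf [ 0.4 -0.6 -0.3]
[0.45 0.1  0.2  2.9 ] -> [-1.423, -1.227, 0.125] [-0.0, -0.0, -0.115]
[ 0.5224 -0.2252  0.15    3.4276] -> [-0.592, -1.194, 0.2] [0.0, 0.0, -0.264]
[ 0.5224 -0.2252  0.011   3.4276] -> [0.0, 0.0, 0.556] [0.0, 0.0, 0.0]
```

```bash
python3 - <<'E'
from plan import *
import math
a=.286+math.pi
plan((.36,.31,.21,2.85),(.44,.08,.19,3.1),(.48,-.08,.17,3.35),(.5224,-.2252,.12,a),(.5224,-.2252,.011,a))
E
```

```text
now t=1.1 [0.2721 0.5347 0.2313] th 2.671 gap 0.086 F 0.0 wf [ 0.4 -0.6 -0.3]
[0.36 0.31 0.21 2.85] -> [-0.721, -0.642, 0.085] [-0.0, -0.0, -0.09]
[0.44 0.08 0.19 3.1 ] -> [-0.571, -0.789, 0.08] [0.0, 0.0, -0.125]
[ 0.48 -0.08  0.17  3.35] -> [-0.186, -0.633, 0.08] [0.0, 0.0, -0.125]
[ 0.5224 -0.2252  0.12    3.4276] -> [-0.046, -0.603, 0.2] [0.0, 0.0, -0.039]
[ 0.5224 -0.2252  0.011   3.4276] -> [0.0, 0.0, 0.436] [0.0, 0.0, 0.0]
```

drive_tool(
  targets=[0,-0.72,-0.64,0.085,0,0,-0.09,0,-0.72,-0.64,0.085,0,0,-0.09,0,-0.72,-0.64,0.085,0,0,-0.09,0,-0.72,-0.64,0.085,0,0,-0.09,0,-0.72,-0.64,0.085,0,0,-0.09],
  newtons=40,
)

```text
time_s: 1.72
tool_pos: [0.3606, 0.3073, 0.2098]
tool_rot: [0.147, 0.989, -0.001, -0.0]
wrist_force: [0.2, 0.9, 0.0]
finger_gap: 0.0855
grip_force: 0.0
```

drive_tool(
  targets=[0,-0.57,-0.79,0.08,0,0,-0.125,0,-0.57,-0.79,0.08,0,0,-0.125,0,-0.57,-0.79,0.08,0,0,-0.125,0,-0.57,-0.79,0.08,0,0,-0.125,0,-0.57,-0.79,0.08,0,0,-0.125],
)

```text
time_s: 2.35
tool_pos: [0.4418, 0.0777, 0.1902]
tool_rot: [0.023, 1.0, -0.0, 0.001]
wrist_force: [0.5, 0.3, -0.3]
finger_gap: 0.0856
grip_force: 0.0
```

drive_tool(
  targets=[0,-0.186,-0.633,0.08,0,0,-0.125,0,-0.186,-0.633,0.08,0,0,-0.125,0,-0.186,-0.633,0.08,0,0,-0.125,0,-0.186,-0.633,0.08,0,0,-0.125],
)

```text
time_s: 2.85
tool_pos: [0.4816, -0.081, 0.17]
tool_rot: [-0.103, 0.995, -0.0, 0.001]
wrist_force: [-0.0, 0.6, -0.1]
finger_gap: 0.0852
grip_force: 0.0
```

drive_tool(
  targets=[0,-0.046,-0.603,0.2,0,0,-0.039,0,-0.046,-0.603,0.2,0,0,-0.039,0,-0.046,-0.603,0.2,0,0,-0.039,0,-0.046,-0.603,0.2,0,0,-0.039,0,-0.046,-0.603,0.2,0,0,-0.039],
)

```text
time_s: 3.48
tool_pos: [0.5224, -0.2223, 0.1201]
tool_rot: [-0.144, 0.99, 0.001, -0.0]
wrist_force: [0.8, -0.3, 0.2]
finger_gap: 0.0857
grip_force: 0.0
```

```bash
python3 - <<'E'
from plan import *
import math
a=.286+math.pi
plan((.5224,-.2252,.12,a),(.5224,-.2252,.011,a))
E
```

```text
now t=3.5 [ 0.5224 -0.2223  0.1201] th -2.853 gap 0.086 F 0.0 wf [ 0.8 -0.3  0.2]
[ 0.5224 -0.2252  0.12    3.4276] -> [0.003, -0.011, 0.0] [0.001, -0.0, 0.001]
[ 0.5224 -0.2252  0.011   3.4276] -> [0.0, 0.0, 0.436] [0.0, 0.0, 0.0]
```

drive_tool(
  targets=[0,0,-0.01,0.436,0,0,0,0,0,-0.01,0.436,0,0,0,0,0,-0.01,0.436,0,0,0,1,0,-0.01,0.436,0,0,0,1,0,-0.01,0.436,0,0,0,1,0,-0.01,0.436,0,0,0,1,0,-0.01,0.436,0,0,0,1,0,-0.01,0.436,0,0,0],
)

```text
time_s: 4.47
tool_pos: [0.5244, -0.2277, 0.0131]
tool_rot: [-0.143, 0.99, -0.001, 0.001]
wrist_force: [0.1, 1.4, 8.3]
finger_gap: 0.0335
grip_force: 39.7
```

```bash
python3 - <<'E'
from plan import *
import math
a=.286+math.pi;b=PHI+math.pi
x,y=lamp(.06,.012)
plan((.5224,-.2252,.12,a),(.58,-.06,.11,b),(x,y,.08,b),(x,y,.0085,b))
E
```

```text
now t=4.5 [ 0.5244 -0.2277  0.0131] th -2.855 gap 0.033 F 39.7 wf [0.1 1.4 8.3]
[ 0.5224 -0.2252  0.12    3.4276] -> [0.004, 0.011, -0.428] [-0.001, 0.001, 0.0]
[ 0.58   -0.06    0.11    3.2273] -> [-0.407, 0.569, 0.04] [0.0, 0.0, 0.1]
[0.6349 0.0561 0.08   3.2273] -> [-0.259, 0.444, 0.12] [0.0, 0.0, 0.0]
[0.6349 0.0561 0.0085 3.2273] -> [0.0, 0.0, 0.286] [0.0, 0.0, 0.0]
```

drive_tool(
  targets=[1,0,0,-0.43,0,0,0,1,0,0,-0.43,0,0,0,1,0,0,-0.43,0,0,0,1,0,0,-0.43,0,0,0],
)

```text
time_s: 4.97
tool_pos: [0.5226, -0.2268, 0.1185]
tool_rot: [-0.143, 0.99, 0.0, -0.0]
wrist_force: [-0.4, 0.9, -2.7]
finger_gap: 0.0333
grip_force: 41.7
```

drive_tool(
  targets=[1,-0.41,0.57,0.04,0,0,0.1,1,-0.41,0.57,0.04,0,0,0.1,1,-0.41,0.57,0.04,0,0,0.1,1,-0.41,0.57,0.04,0,0,0.1,1,-0.41,0.57,0.04,0,0,0.1],
)

```text
time_s: 5.6
tool_pos: [0.5797, -0.0612, 0.107]
tool_rot: [-0.044, 0.999, 0.0, -0.002]
wrist_force: [0.4, -0.4, -2.9]
finger_gap: 0.0332
grip_force: 41.6
```

```bash
python3 - <<'E'
from plan import *
import math
b=PHI+math.pi
x,y=lamp(.06,.012)
plan((x,y,.08,b),(x,y,.0105,b))
crop(env.read_camera("top"),180,90,330,210,5,"pics/a.png")
E
```

```text
now t=5.6 [ 0.5797 -0.0612  0.107 ] th -3.053 gap 0.033 F 41.6 wf [ 0.4 -0.4 -2.9]
[0.6349 0.0561 0.08   3.2273] -> [-0.261, 0.448, 0.107] [0.0, -0.002, 0.001]
[0.6349 0.0561 0.0105 3.2273] -> [0.0, 0.0, 0.278] [0.0, 0.0, 0.0]
```

View pics/a.png

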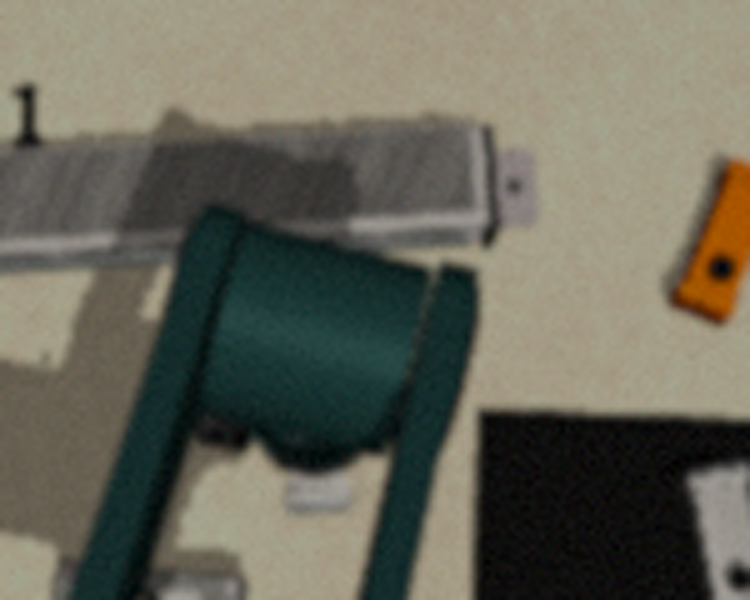

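The arm hides most of the lamp in this picture, but the held cell's plain end shows at crop (318,492). Continuing to the lamp.

drive_tool(
  targets=[1,-0.261,0.448,0.107,0,0,0,1,-0.261,0.448,0.107,0,0,0,1,-0.261,0.448,0.107,0,0,0,1,-0.261,0.448,0.107,0,0,0],
)

```text
time_s: 6.15
tool_pos: [0.6357, 0.0548, 0.0811]
tool_rot: [-0.044, 0.999, -0.0, -0.001]
wrist_force: [-0.5, 0.1, -1.8]
finger_gap: 0.0336
grip_force: 41.6
```

drive_tool(
  targets=[1,0,0,0.14,0,0,0,1,0,0,0.22,0,0,0,1,0,0,0.275,0,0,0,1,0,0,0.275,0,0,0],
)

```text
time_s: 6.65
tool_pos: [0.6353, 0.0545, 0.0123]
tool_rot: [-0.043, 0.999, -0.0, -0.001]
wrist_force: [-0.3, -0.2, -2.4]
finger_gap: 0.0332
grip_force: 41.5
```

drive_tool(
  targets=[1,-0.016,0,0,0,0,0,1,-0.032,0,0,0,0,0,1,-0.032,0,0,0,0,0],
)

```text
time_s: 7.02
tool_pos: [0.6452, 0.0566, 0.0137]
tool_rot: [-0.044, 0.999, -0.0, 0.001]
wrist_force: [0.3, -0.6, -2.4]
finger_gap: 0.033
grip_force: 41.6
```

```bash
python3 - <<'E'
from plan import *
import math
x,y=lamp(.06,0)
plan((x,y,.0105,PHI+math.pi))
E
```

```text
now t=7.0 [0.6452 0.0566 0.0137] th -3.054 gap 0.033 F 41.6 wf [ 0.3 -0.6 -2.4]
[0.6468 0.0571 0.0105 3.2273] -> [-0.007, 0.001, 0.013] [-0.0, 0.001, 0.001]
```

drive_tool(
  targets=[1,0,0,0.016,0,0,0,1,-0.01,0,0.016,0,0,0,1,-0.016,0,0.016,0,0,0,1,-0.016,0,0.016,0,0,0],
)

```text
time_s: 7.52
tool_pos: [0.6456, 0.0568, 0.0101]
tool_rot: [-0.044, 0.999, -0.0, -0.002]
wrist_force: [-10.2, -1.9, 14.3]
finger_gap: 0.0336
grip_force: 43.8
```

drive_tool(
  targets=[1,-0.008,0,0,0,0,0,1,-0.016,0,0,0,0,0,1,-0.016,0,0,0,0,0],
)

```text
time_s: 7.9
tool_pos: [0.6456, 0.0568, 0.01]
tool_rot: [-0.044, 0.999, -0.0, -0.006]
wrist_force: [-19.1, -3.3, 22.7]
finger_gap: 0.0336
grip_force: 44.9
```

drive_tool(
  targets=[0,0,0,-0.008,0,0,0,0,0,0,-0.008,0,0,0,0,0,0,-0.008,0,0,0,0,0,0,-0.05,0,0,0,0,0,0,-0.2,0,0,0,0,0,0,-0.4,0,0,0,0,0,0,-0.4,0,0,0,0,0,0,-0.4,0,0,0],
)

```text
time_s: 8.9
tool_pos: [0.6523, 0.0573, 0.1094]
tool_rot: [-0.044, 0.999, -0.0, 0.0]
wrist_force: [0.2, -0.3, -0.2]
finger_gap: 0.0852
grip_force: 0.0
```

```bash
python3 - <<'E'
from plan import *
import math
a=.2+math.pi
plan((.58,-.14,.12,a),(.5185,-.3298,.12,a),(.5185,-.3298,.0145,a))
E
```

```text
now t=8.9 [0.6523 0.0573 0.1094] th -3.054 gap 0.085 F 0.0 wf [ 0.2 -0.3 -0.2]
[ 0.58   -0.14    0.12    3.3416] -> [0.357, -0.761, -0.042] [-0.0, 0.0, -0.056]
[ 0.5185 -0.3298  0.12    3.3416] -> [0.392, -0.695, 0.0] [0.0, 0.0, 0.0]
[ 0.5185 -0.3298  0.0145  3.3416] -> [0.0, 0.0, 0.422] [0.0, 0.0, 0.0]
```

drive_tool(
  targets=[0,0.357,-0.761,-0.042,0,0,-0.056,0,0.357,-0.761,-0.042,0,0,-0.056,0,0.357,-0.761,-0.042,0,0,-0.056,0,0.357,-0.761,-0.042,0,0,-0.056,0,0.357,-0.761,-0.042,0,0,-0.056],
)

```text
time_s: 9.52
tool_pos: [0.5783, -0.1414, 0.1183]
tool_rot: [-0.098, 0.995, 0.0, -0.001]
wrist_force: [-0.4, 0.9, -0.3]
finger_gap: 0.0853
grip_force: 0.0
```

drive_tool(
  targets=[0,0.392,-0.695,0,0,0,0,0,0.392,-0.695,0,0,0,0,0,0.392,-0.695,0,0,0,0,0,0.392,-0.695,0,0,0,0,0,0.392,-0.695,0,0,0,0,0,0.392,-0.695,0,0,0,0],
)

```text
time_s: 10.28
tool_pos: [0.5186, -0.3275, 0.119]
tool_rot: [-0.1, 0.995, 0.001, -0.0]
wrist_force: [-0.2, 0.3, 0.0]
finger_gap: 0.0851
grip_force: 0.0
```

```bash
python3 - <<'E'
from plan import *
import math
a=.2+math.pi
plan((.5185,-.3298,.12,a),(.5185,-.3298,.0145,a))
t=env.read_camera("top");s=env.read_camera("side")
o=np.vstack([t[90:240,150:390],s[150:300,150:390]])
crop(o,0,0,240,300,2,"pics/b.png")
E
```

```text
now t=10.3 [ 0.5186 -0.3275  0.119 ] th -2.941 gap 0.085 F 0.0 wf [-0.2  0.3  0. ]
[ 0.5185 -0.3298  0.12    3.3416] -> [0.002, -0.009, -0.004] [0.001, -0.0, 0.0]
[ 0.5185 -0.3298  0.0145  3.3416] -> [0.0, 0.0, 0.422] [0.0, 0.0, 0.0]
```

View pics/b.png

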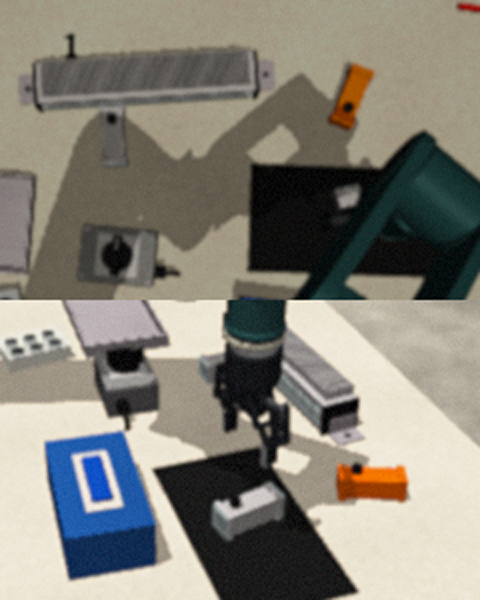

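Cell A stands at the lamp, at crop (115,138), with its port on the lamp side. B is unmoved, at side-crop (248,510), under the gripper.

drive_tool(
  targets=[0,0,-0.008,0.417,0,0,0,0,0,-0.008,0.417,0,0,0,0,0,-0.008,0.417,0,0,0,1,0,-0.008,0.417,0,0,0,1,0,-0.008,0.417,0,0,0,1,0,-0.008,0.417,0,0,0,1,0,-0.008,0.417,0,0,0,1,0,-0.008,0.417,0,0,0],
)

```text
time_s: 11.38
tool_pos: [0.5198, -0.3326, 0.0172]
tool_rot: [-0.099, 0.995, -0.001, 0.001]
wrist_force: [-0.5, 0.5, 8.2]
finger_gap: 0.0331
grip_force: 40.8
```

drive_tool(
  targets=[1,0,0,-0.4,0,0,0,1,0,0,-0.4,0,0,0,1,0,0,-0.4,0,0,0,1,0,0,-0.4,0,0,0],
)

```text
time_s: 11.88
tool_pos: [0.5178, -0.3312, 0.1147]
tool_rot: [-0.099, 0.995, 0.0, -0.001]
wrist_force: [0.2, 0.2, -3.2]
finger_gap: 0.0333
grip_force: 41.6
```

```bash
python3 - <<'E'
from plan import *
import math
x,y=lamp(-.07,.012)
plan((.55,-.25,.12,2.1),(.57,-.15,.12,.85),(x,y,.08,PHI),(x,y,.014,PHI))
E
```

```text
now t=11.9 [ 0.5178 -0.3312  0.1147] th -2.942 gap 0.033 F 41.6 wf [ 0.2  0.2 -3.2]
[ 0.55 -0.25  0.12  2.1 ] -> [-0.19, 0.293, -0.021] [0.0, -0.001, 0.62]
[ 0.57 -0.15  0.12  0.85] -> [0.305, 0.271, 0.0] [0.0, 0.0, 0.625]
[ 0.646  -0.0734  0.08    0.0857] -> [0.431, 0.026, 0.16] [0.0, 0.0, 0.382]
[ 0.646  -0.0734  0.014   0.0857] -> [0.0, 0.0, 0.264] [0.0, 0.0, 0.0]
```

drive_tool(
  targets=[1,-0.19,0.293,-0.021,0,0,0.62,1,-0.19,0.293,-0.021,0,0,0.62,1,-0.19,0.293,-0.021,0,0,0.62,1,-0.19,0.293,-0.021,0,0,0.62,1,-0.19,0.293,-0.021,0,0,0.62,1,-0.19,0.293,-0.021,0,0,0.62,1,-0.19,0.293,-0.021,0,0,0.62,1,-0.19,0.293,-0.021,0,0,0.62],
)

```text
time_s: 12.88
tool_pos: [0.5493, -0.2497, 0.1185]
tool_rot: [0.497, 0.868, -0.0, -0.002]
wrist_force: [-1.0, -0.3, -2.8]
finger_gap: 0.0331
grip_force: 41.5
```

drive_tool(
  targets=[1,0.305,0.271,0,0,0,0.625,1,0.305,0.271,0,0,0,0.625,1,0.305,0.271,0,0,0,0.625,1,0.305,0.271,0,0,0,0.625,1,0.305,0.271,0,0,0,0.625,1,0.305,0.271,0,0,0,0.625,1,0.305,0.271,0,0,0,0.625,1,0.305,0.271,0,0,0,0.625],
)

```text
time_s: 13.88
tool_pos: [0.5698, -0.1502, 0.1195]
tool_rot: [0.91, 0.414, -0.001, -0.001]
wrist_force: [-0.1, -0.2, -2.1]
finger_gap: 0.0333
grip_force: 41.5
```

```bash
python3 - <<'E'
from plan import *
import math
x,y=lamp(-.07,.012)
plan((x,y,.08,PHI),(x,y,.016,PHI))
E
```

```text
now t=13.9 [ 0.5698 -0.1502  0.1195] th 0.854 gap 0.033 F 41.5 wf [-0.1 -0.2 -2.1]
[ 0.646  -0.0734  0.08    0.0857] -> [0.432, 0.029, 0.158] [-0.001, 0.001, 0.384]
[ 0.646  -0.0734  0.016   0.0857] -> [0.0, 0.0, 0.256] [0.0, 0.0, 0.0]
```

drive_tool(
  targets=[1,0.432,0.029,0.158,0,0,0.384,1,0.432,0.029,0.158,0,0,0.384,1,0.432,0.029,0.158,0,0,0.384,1,0.432,0.029,0.158,0,0,0.384,1,0.432,0.029,0.158,0,0,0.384,1,0.432,0.029,0.158,0,0,0.384],
)

```text
time_s: 14.62
tool_pos: [0.647, -0.0742, 0.0807]
tool_rot: [0.999, 0.044, -0.0, -0.0]
wrist_force: [0.5, 0.1, -3.4]
finger_gap: 0.0332
grip_force: 41.5
```

drive_tool(
  targets=[1,0,0,0.14,0,0,0,1,0,0,0.22,0,0,0,1,0,0,0.256,0,0,0,1,0.02,0,0.256,0,0,0,1,0.036,0,0.256,0,0,0,1,0.036,0,0.256,0,0,0],
)

```text
time_s: 15.38
tool_pos: [0.6578, -0.0735, 0.0181]
tool_rot: [0.999, 0.042, 0.001, 0.0]
wrist_force: [0.3, -0.3, -1.8]
finger_gap: 0.0333
grip_force: 41.5
```

```bash
python3 - <<'E'
from plan import *
x,y=lamp(-.07,0)
plan((x,y,.0142,PHI))
E
```

```text
now t=15.4 [ 0.6578 -0.0735  0.0181] th 0.083 gap 0.033 F 41.5 wf [ 0.3 -0.3 -1.8]
[ 0.658  -0.0724  0.0142  0.0857] -> [0.001, -0.004, 0.016] [0.0, -0.001, -0.001]
```

drive_tool(
  targets=[1,0,0,0.016,0,0,0,1,0.006,0,0.016,0,0,0,1,0.012,0,0.018,0,0,0,1,0.018,0,0.018,0,0,0,1,0.018,0,0.018,0,0,0],
)

```text
time_s: 16.0
tool_pos: [0.6577, -0.0733, 0.0143]
tool_rot: [0.999, 0.042, -0.003, 0.0]
wrist_force: [-11.5, -2.1, 17.3]
finger_gap: 0.0331
grip_force: 43.9
```

drive_tool(
  targets=[1,0.006,0,0,0,0,0,1,0.012,0,0,0,0,0,1,0.012,0,0,0,0,0],
)

```text
time_s: 16.38
tool_pos: [0.6606, -0.0729, 0.0143]
tool_rot: [0.999, 0.042, -0.003, 0.0]
wrist_force: [-11.5, -0.7, 17.2]
finger_gap: 0.0335
grip_force: 44.0
```

drive_tool(
  targets=[1,0,0,-0.006,0,0,0,1,0.008,0,-0.006,0,0,0,1,0.016,0,-0.006,0,0,0,1,0.016,0,-0.006,0,0,0],
)

```text
time_s: 16.88
tool_pos: [0.6607, -0.0729, 0.0142]
tool_rot: [0.999, 0.042, -0.006, -0.0]
wrist_force: [-17.1, -4.0, 14.1]
finger_gap: 0.0333
grip_force: 43.7
```

drive_tool(
  targets=[0,0,0,-0.006,0,0,0,0,0,0,-0.006,0,0,0,0,0,0,-0.008,0,0,0,0,0,0,-0.05,0,0,0,0,0,0,-0.2,0,0,0,0,0,0,-0.4,0,0,0,0,0,0,-0.4,0,0,0,0,0,0,-0.4,0,0,0],
)

```text
time_s: 17.88
tool_pos: [0.6677, -0.0723, 0.1145]
tool_rot: [0.999, 0.041, 0.0, 0.0]
wrist_force: [0.3, -0.2, 0.2]
finger_gap: 0.0856
grip_force: 0.0
```

```bash
python3 - <<'E'
from plan import *
import math
q=-.045
# theta now ~.085; handle grip with theta=pi-.045
plan((.58,0,.15,1.2),(.50,.03,.15,2.3),(.449,.0445,.13,math.pi+q),(.449,.0445,.073,math.pi+q))
E
```

```text
now t=17.9 [ 0.6677 -0.0723  0.1145] th 0.083 gap 0.086 F 0.0 wf [ 0.3 -0.2  0.2]
[0.58 0.   0.15 1.2 ] -> [-0.326, -0.317, -0.142] [0.0, -0.0, -0.559]
[0.5  0.03 0.15 2.3 ] -> [-0.004, -0.342, 0.0] [0.0, 0.0, -0.55]
[0.449  0.0445 0.13   3.0966] -> [0.179, -0.113, 0.08] [0.0, 0.0, -0.398]
[0.449  0.0445 0.073  3.0966] -> [0.0, 0.0, 0.228] [0.0, 0.0, 0.0]
```

drive_tool(
  targets=[0,-0.326,-0.317,-0.142,0,0,-0.559,0,-0.326,-0.317,-0.142,0,0,-0.559,0,-0.326,-0.317,-0.142,0,0,-0.559,0,-0.326,-0.317,-0.142,0,0,-0.559,0,-0.326,-0.317,-0.142,0,0,-0.559,0,-0.326,-0.317,-0.142,0,0,-0.559,0,-0.326,-0.317,-0.142,0,0,-0.559],
)

```text
time_s: 18.75
tool_pos: [0.5788, 0.0, 0.1482]
tool_rot: [0.826, 0.564, -0.001, -0.001]
wrist_force: [-0.1, -0.5, 0.1]
finger_gap: 0.0851
grip_force: 0.0
```

drive_tool(
  targets=[0,-0.004,-0.342,0,0,0,-0.55,0,-0.004,-0.342,0,0,0,-0.55,0,-0.004,-0.342,0,0,0,-0.55,0,-0.004,-0.342,0,0,0,-0.55,0,-0.004,-0.342,0,0,0,-0.55,0,-0.004,-0.342,0,0,0,-0.55,0,-0.004,-0.342,0,0,0,-0.55],
)

```text
time_s: 19.62
tool_pos: [0.4993, 0.0299, 0.149]
tool_rot: [0.41, 0.912, -0.0, -0.001]
wrist_force: [-0.5, -0.6, -0.0]
finger_gap: 0.0855
grip_force: 0.0
```

drive_tool(
  targets=[0,0.179,-0.113,0.08,0,0,-0.398,0,0.179,-0.113,0.08,0,0,-0.398,0,0.179,-0.113,0.08,0,0,-0.398,0,0.179,-0.113,0.08,0,0,-0.398,0,0.179,-0.113,0.08,0,0,-0.398,0,0.179,-0.113,0.08,0,0,-0.398],
)

```text
time_s: 20.38
tool_pos: [0.4487, 0.0444, 0.1293]
tool_rot: [0.025, 1.0, -0.0, -0.0]
wrist_force: [-0.4, 0.0, -1.1]
finger_gap: 0.0856
grip_force: 0.0
```

```bash
python3 - <<'E'
from plan import *
import math
q=-.045
plan((.449,.0445,.13,math.pi+q),(.449,.0445,.073,math.pi+q))
t=env.read_camera("top");s=env.read_camera("side")
o=np.vstack([t[100:230,170:330],s[150:260,200:360]])
crop(o,0,0,160,240,2.5,"pics/c.png")
E
```

```text
now t=20.4 [0.4487 0.0444 0.1293] th 3.092 gap 0.086 F 0.0 wf [-0.4  0.  -1.1]
[0.449  0.0445 0.13   3.0966] -> [-0.001, 0.001, -0.003] [-0.0, -0.0, -0.003]
[0.449  0.0445 0.073  3.0966] -> [0.0, 0.0, 0.228] [0.0, 0.0, 0.0]
```

View pics/c.png

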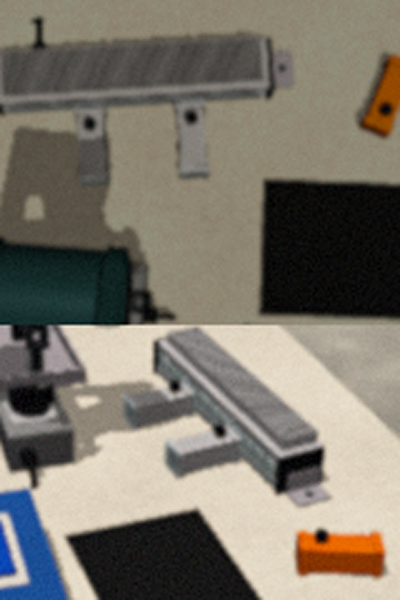

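Both cells stand flush, ports to the lamp, at crop (92,145) and (193,140). The handle is under the gripper.

drive_tool(
  targets=[0,0,0,0.12,0,0,0,0,0,0,0.22,0,0,0,0,0,0,0.22,0,0,0,1,0,0,0.22,0,0,0,1,0,0,0.22,0,0,0,1,0,0,0.22,0,0,0,1,0,0,0.22,0,0,0,1,0,0,0.22,0,0,0],
  newtons=50,
)

```text
time_s: 21.48
tool_pos: [0.4493, 0.0432, 0.0753]
tool_rot: [0.022, 1.0, -0.001, 0.0]
wrist_force: [-1.6, -7.2, 7.3]
finger_gap: 0.0126
grip_force: 49.5
```

drive_tool(
  targets=[1,0,0,0,0,0,0.1,1,0,0,0,0,0,0.2,1,0,0,0,0,0,0.3,1,0,0,0,0,0,0.4,1,0,0,0,0,0,0.5,1,0,0,0,0,0,0.53,1,0,0,0,0,0,0.53,1,0,0,0,0,0,0.53],
)

```text
time_s: 22.48
tool_pos: [0.4511, 0.0454, 0.0754]
tool_rot: [0.526, 0.851, 0.002, 0.001]
wrist_force: [1.1, 5.4, 2.9]
finger_gap: 0.0131
grip_force: 48.9
```

```bash
python3 - <<'E'
from plan import *
plan(); print(env.observe()["moment"])
t=env.read_camera("top");s=env.read_camera("side")
o=np.vstack([t[100:230,170:330],s[150:260,170:330]])
crop(o,0,0,160,240,2.5,"pics/d.png")
E
```

```text
now t=22.5 [0.4511 0.0454 0.0754] th 2.035 gap 0.013 F 48.9 wf [1.1 5.4 2.9]
[ 1.42939872 -0.66514065 -0.30427259]
```

View pics/d.png

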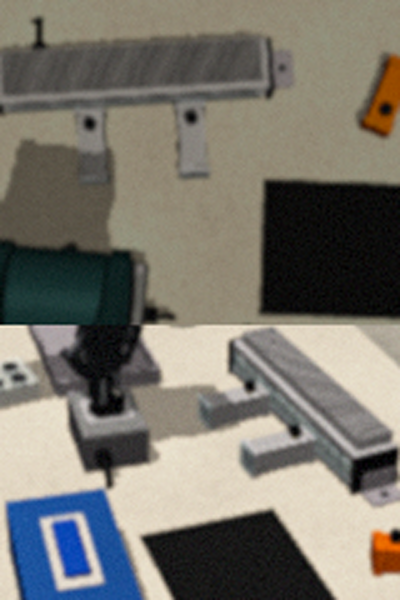

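The hand and handle have turned 1.06 rad, so the lamp is on. The cells at (92,145) and (193,140) are still in place. Waiting 3 s, then switching off.

drive_tool(
  targets=[1,0,0,0,0,0,0,1,0,0,0,0,0,0,1,0,0,0,0,0,0,1,0,0,0,0,0,0,1,0,0,0,0,0,0,1,0,0,0,0,0,0,1,0,0,0,0,0,0,1,0,0,0,0,0,0],
)

```text
time_s: 23.58
tool_pos: [0.4511, 0.0454, 0.0754]
tool_rot: [0.526, 0.851, 0.002, 0.001]
wrist_force: [2.3, 5.1, 3.2]
finger_gap: 0.0127
grip_force: 48.9
```

drive_tool(
  targets=[1,0,0,0,0,0,0,1,0,0,0,0,0,0,1,0,0,0,0,0,0,1,0,0,0,0,0,0,1,0,0,0,0,0,0,1,0,0,0,0,0,0,1,0,0,0,0,0,0,1,0,0,0,0,0,0],
)

```text
time_s: 24.58
tool_pos: [0.4511, 0.0454, 0.0754]
tool_rot: [0.526, 0.851, 0.002, 0.001]
wrist_force: [1.6, 5.1, 2.6]
finger_gap: 0.0127
grip_force: 48.9
```

drive_tool(
  targets=[1,0,0,0,0,0,0,1,0,0,0,0,0,0,1,0,0,0,0,0,0,1,0,0,0,0,0,0,1,0,0,0,0,0,0,1,0,0,0,0,0,0,1,0,0,0,0,0,0],
)

```text
time_s: 25.45
tool_pos: [0.4511, 0.0453, 0.0754]
tool_rot: [0.526, 0.851, 0.002, 0.001]
wrist_force: [2.6, 4.9, 2.7]
finger_gap: 0.0128
grip_force: 48.9
```

```bash
python3 - <<'E'
from plan import *
plan()
t=env.read_camera("top")
crop(t,170,100,330,200,3,"pics/e.png")
g=cv2.cvtColor(t,cv2.COLOR_RGB2GRAY).astype(float);old=cv2.cvtColor(cv2.imread("pics/d.png"),cv2.COLOR_BGR2GRAY)
old=cv2.resize(old,(160,240),interpolation=cv2.INTER_AREA)[:70].astype(float)
print("max diff vs earlier picture",np.abs(cv2.GaussianBlur(g[100:170,170:330],(5,5),0)-cv2.GaussianBlur(old,(5,5),0)).max())
E
```

```text
now t=25.4 [0.4511 0.0453 0.0754] th 2.035 gap 0.013 F 48.9 wf [2.6 4.9 2.7]
max diff vs earlier picture 2.3671875
```

drive_tool(
  targets=[1,0,0,0,0,0,-0.1,1,0,0,0,0,0,-0.2,1,0,0,0,0,0,-0.3,1,0,0,0,0,0,-0.4,1,0,0,0,0,0,-0.5,1,0,0,0,0,0,-0.535,1,0,0,0,0,0,-0.535,1,0,0,0,0,0,-0.535],
)

```text
time_s: 26.5
tool_pos: [0.4493, 0.0432, 0.0753]
tool_rot: [0.018, 1.0, -0.001, 0.0]
wrist_force: [-1.3, -6.6, 7.8]
finger_gap: 0.0132
grip_force: 51.4
```

drive_tool(
  targets=[0,0,0,0,0,0,0,0,0,0,0,0,0,0,0,0,0,0,0,0,0,0,0,0,-0.15,0,0,0,0,0,0,-0.3,0,0,0,0,0,0,-0.3,0,0,0],
  newtons=40,
)

```text
time_s: 27.25
tool_pos: [0.4512, 0.0444, 0.1519]
tool_rot: [0.017, 1.0, -0.0, 0.003]
wrist_force: [0.2, -1.1, -0.7]
finger_gap: 0.0851
grip_force: 0.0
```

```bash
python3 - <<'E'
from plan import *
import math
x,y=lamp(.06,0);b=PHI+math.pi
plan((.60,.05,.15,b),(x,y,.10,b),(x,y,.0145,b))
E
```

```text
now t=27.2 [0.4512 0.0444 0.1519] th 3.107 gap 0.085 F 0.0 wf [ 0.2 -1.1 -0.7]
[0.6    0.05   0.15   3.2273] -> [-0.594, 0.043, 0.011] [-0.0, 0.003, -0.06]
[0.6468 0.0571 0.1    3.2273] -> [-0.189, 0.012, 0.2] [0.0, 0.0, 0.0]
[0.6468 0.0571 0.0145 3.2273] -> [0.0, 0.0, 0.342] [0.0, 0.0, 0.0]
```

drive_tool(
  targets=[0,-0.594,0.043,0.011,0,0,-0.06,0,-0.594,0.043,0.011,0,0,-0.06,0,-0.594,0.043,0.011,0,0,-0.06,0,-0.594,0.043,0.011,0,0,-0.06],
)

```text
time_s: 27.75
tool_pos: [0.5988, 0.05, 0.1451]
tool_rot: [-0.043, 0.999, 0.0, -0.001]
wrist_force: [-1.2, 0.3, -0.1]
finger_gap: 0.0853
grip_force: 0.0
```

drive_tool(
  targets=[0,-0.189,0.012,0.2,0,0,0,0,-0.189,0.012,0.2,0,0,0,0,-0.189,0.012,0.2,0,0,0],
)

```text
time_s: 28.12
tool_pos: [0.6423, 0.057, 0.0956]
tool_rot: [-0.043, 0.999, 0.0, -0.002]
wrist_force: [-0.8, -0.6, 0.8]
finger_gap: 0.0855
grip_force: 0.0
```

```bash
python3 - <<'E'
from plan import *
import math
x,y=lamp(.06,0);b=PHI+math.pi
plan((x,y,.0145,b),(x,y,.09,b),(x-.05,y-.02,.13,2.2),(x-.05,y-.02,.13,1.1),(*lamp(.06,.012),.085,PHI))
t=env.read_camera("top")
crop(t,170,100,330,230,3,"pics/e.png")
E
```

```text
now t=28.1 [0.6423 0.057  0.0956] th -3.056 gap 0.085 F 0.0 wf [-0.8 -0.6  0.8]
[0.6468 0.0571 0.0145 3.2273] -> [-0.019, -0.001, 0.324] [0.0, -0.002, -0.0]
[0.6468 0.0571 0.09   3.2273] -> [0.0, 0.0, -0.302] [0.0, 0.0, 0.0]
[0.5968 0.0371 0.13   2.2   ] -> [0.206, -0.063, -0.16] [0.0, 0.0, 0.514]
[0.5968 0.0371 0.13   1.1   ] -> [0.0, 0.0, 0.0] [0.0, 0.0, 0.55]
[0.6349 0.0561 0.085  0.0857] -> [0.137, 0.101, 0.18] [0.0, 0.0, 0.507]
```

View pics/e.png

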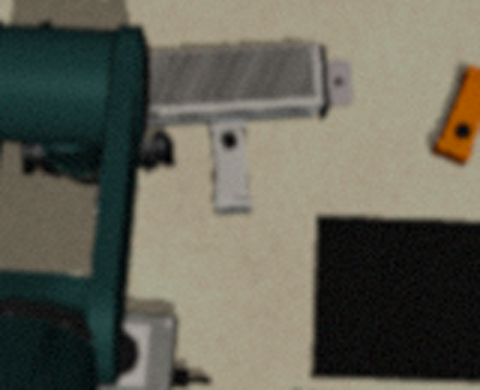

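B still stands at crop (230,165). A is hidden under the gripper, at the place where I set it. Grasping A.

drive_tool(
  targets=[0,-0.012,0,0.2,0,0,0,0,-0.012,0,0.32,0,0,0,0,-0.012,0,0.32,0,0,0,1,-0.012,0,0.32,0,0,0,1,-0.012,0,0.32,0,0,0,1,-0.012,0,0.32,0,0,0,1,-0.012,0,0.32,0,0,0,1,-0.012,0,0.32,0,0,0],
)

```text
time_s: 29.18
tool_pos: [0.6485, 0.0571, 0.0185]
tool_rot: [-0.043, 0.999, -0.0, 0.001]
wrist_force: [-1.7, 0.2, 7.0]
finger_gap: 0.0331
grip_force: 41.0
```

drive_tool(
  targets=[1,0.01,0,-0.1,0,0,0,1,0.01,0,-0.3,0,0,0,1,0.01,0,-0.3,0,0,0,1,0.01,0,-0.3,0,0,0],
)

```text
time_s: 29.68
tool_pos: [0.6446, 0.057, 0.0916]
tool_rot: [-0.043, 0.999, -0.0, -0.0]
wrist_force: [0.8, 0.3, -1.9]
finger_gap: 0.0332
grip_force: 40.5
```

drive_tool(
  targets=[1,0.206,-0.063,-0.16,0,0,0,1,0.206,-0.063,-0.16,0,0,0.1,1,0.206,-0.063,-0.16,0,0,0.514,1,0.206,-0.063,-0.16,0,0,0.514,1,0.206,-0.063,-0.16,0,0,0.514,1,0.206,-0.063,-0.16,0,0,0.514,1,0.206,-0.063,-0.16,0,0,0.514,1,0.206,-0.063,-0.16,0,0,0.514],
)

```text
time_s: 30.68
tool_pos: [0.5936, 0.037, 0.13]
tool_rot: [0.454, 0.891, -0.001, -0.002]
wrist_force: [0.6, -0.2, -2.3]
finger_gap: 0.0331
grip_force: 40.8
```

drive_tool(
  targets=[1,0,0,0,0,0,0.55,1,0,0,0,0,0,0.55,1,0,0,0,0,0,0.55,1,0,0,0,0,0,0.55,1,0,0,0,0,0,0.55,1,0,0,0,0,0,0.55,1,0,0,0,0,0,0.55],
)

```text
time_s: 31.55
tool_pos: [0.5944, 0.0369, 0.1309]
tool_rot: [0.852, 0.524, -0.001, -0.0]
wrist_force: [0.0, 0.3, -2.9]
finger_gap: 0.033
grip_force: 40.8
```

```bash
python3 - <<'E'
from plan import *
import math
x,y=lamp(.06,.015)
plan((.595,.05,.13,PHI),(x,y,.085,PHI),(x,y,.018,PHI))
E
```

```text
now t=31.6 [0.5944 0.0369 0.1309] th 1.102 gap 0.033 F 40.8 wf [ 0.   0.3 -2.9]
[0.595  0.05   0.13   0.0857] -> [0.048, -0.021, 0.003] [-0.001, 0.001, 0.508]
[0.6319 0.0558 0.085  0.0857] -> [0.149, -0.011, 0.18] [0.0, 0.0, 0.0]
[0.6319 0.0558 0.018  0.0857] -> [0.0, 0.0, 0.268] [0.0, 0.0, 0.0]
```

drive_tool(
  targets=[1,0.048,-0.021,0.003,0,0,0.508,1,0.048,-0.021,0.003,0,0,0.508,1,0.048,-0.021,0.003,0,0,0.508,1,0.048,-0.021,0.003,0,0,0.508,1,0.048,-0.021,0.003,0,0,0.508,1,0.048,-0.021,0.003,0,0,0.508,1,0.048,-0.021,0.003,0,0,0.508],
)

```text
time_s: 32.42
tool_pos: [0.5955, 0.05, 0.1306]
tool_rot: [0.999, 0.044, -0.001, 0.0]
wrist_force: [-0.1, -0.3, -1.8]
finger_gap: 0.0333
grip_force: 40.8
```

drive_tool(
  targets=[1,0.149,-0.011,0.18,0,0,0,1,0.149,-0.011,0.3,0,0,0,1,0.149,-0.011,0.4,0,0,0,1,0.149,-0.011,0.436,0,0,0,1,0.149,-0.011,0.436,0,0,0],
)

```text
time_s: 33.05
tool_pos: [0.6324, 0.0558, 0.0217]
tool_rot: [0.999, 0.042, -0.001, 0.0]
wrist_force: [0.4, 0.0, -2.7]
finger_gap: 0.0332
grip_force: 40.7
```

drive_tool(
  targets=[1,0.02,0,0,0,0,0,1,0.04,0,0,0,0,0,1,0.04,0,0.006,0,0,0,1,0.04,0,0.006,0,0,0],
)

```text
time_s: 33.55
tool_pos: [0.6427, 0.0566, 0.0207]
tool_rot: [0.999, 0.041, -0.0, 0.0]
wrist_force: [-0.1, -0.4, -1.9]
finger_gap: 0.0334
grip_force: 40.7
```

```bash
python3 - <<'E'
from plan import *
plan((*lamp(.06,0),.0185,PHI))
E
```

```text
now t=33.5 [0.6427 0.0566 0.0207] th 0.083 gap 0.033 F 40.7 wf [-0.1 -0.4 -1.9]
[0.6468 0.0571 0.0185 0.0857] -> [0.017, -0.0, 0.009] [0.0, 0.0, -0.001]
```

drive_tool(
  targets=[1,0,0,0.01,0,0,0,1,0.01,0,0.01,0,0,0,1,0.02,0,0.01,0,0,0,1,0.03,0,0.01,0,0,0,1,0.03,0,0.01,0,0,0],
)

```text
time_s: 34.17
tool_pos: [0.6454, 0.0569, 0.0185]
tool_rot: [0.999, 0.042, -0.004, 0.0]
wrist_force: [-13.4, -2.4, 13.8]
finger_gap: 0.0331
grip_force: 42.8
```

drive_tool(
  targets=[1,0.008,0,0,0,0,0,1,0.012,0,0,0,0,0,1,0.012,0,0,0,0,0],
)

```text
time_s: 34.55
tool_pos: [0.6453, 0.057, 0.0184]
tool_rot: [0.999, 0.042, -0.007, 0.0]
wrist_force: [-18.6, -2.1, 21.1]
finger_gap: 0.0328
grip_force: 43.6
```

drive_tool(
  targets=[0,0,0,-0.006,0,0,0,0,0,0,-0.006,0,0,0,0,0,0,-0.008,0,0,0,0,0,0,-0.05,0,0,0,0,0,0,-0.2,0,0,0,0,0,0,-0.36,0,0,0,0,0,0,-0.36,0,0,0],
)

```text
time_s: 35.42
tool_pos: [0.6565, 0.0575, 0.1124]
tool_rot: [0.999, 0.041, 0.004, 0.0]
wrist_force: [1.0, -0.1, -0.2]
finger_gap: 0.0853
grip_force: 0.0
```

```bash
python3 - <<'E'
from plan import *
plan((*lamp(-.07,0),.10,PHI),(*lamp(-.07,0),.0145,PHI))
t=env.read_camera("top")
crop(t,170,100,330,230,3,"pics/f.png")
E
```

```text
now t=35.4 [0.6565 0.0575 0.1124] th 0.083 gap 0.085 F 0.0 wf [ 1.  -0.1 -0.2]
[ 0.658  -0.0724  0.1     0.0857] -> [-0.038, 0.518, 0.05] [0.0, -0.004, -0.001]
[ 0.658  -0.0724  0.0145  0.0857] -> [0.0, 0.0, 0.342] [0.0, 0.0, 0.0]
```

drive_tool(
  targets=[0,-0.038,0.518,0.05,0,0,0,0,-0.038,0.518,0.05,0,0,0,0,-0.038,0.518,0.05,0,0,0,0,-0.038,0.518,0.05,0,0,0],
)

```text
time_s: 35.98
tool_pos: [0.6535, -0.0725, 0.0944]
tool_rot: [0.999, 0.041, -0.001, -0.0]
wrist_force: [-0.3, 0.2, 0.3]
finger_gap: 0.0857
grip_force: 0.0
```

```bash
python3 - <<'E'
from plan import *
x,y=lamp(-.07,0)
plan((x,y,.0165,PHI),(x,y,.09,PHI),(x-.05,y+.02,.13,1.1),(x-.05,y+.02,.13,2.2),(x-.05,y+.01,.13,PHI+np.pi))
E
```

```text
now t=36.0 [ 0.6535 -0.0725  0.0944] th 0.081 gap 0.086 F 0.0 wf [-0.3  0.2  0.3]
[ 0.658  -0.0724  0.0165  0.0857] -> [0.018, 0.002, 0.312] [-0.001, 0.001, -0.002]
[ 0.658  -0.0724  0.09    0.0857] -> [0.0, 0.0, -0.294] [0.0, 0.0, 0.0]
[ 0.608  -0.0524  0.13    1.1   ] -> [-0.192, -0.097, -0.16] [0.0, 0.0, -0.507]
[ 0.608  -0.0524  0.13    2.2   ] -> [0.0, 0.0, 0.0] [0.0, 0.0, -0.55]
[ 0.608  -0.0624  0.13    3.2273] -> [-0.032, -0.024, 0.0] [0.0, 0.0, -0.514]
```

drive_tool(
  targets=[0,0.018,0,0.2,0,0,0,0,0.018,0,0.31,0,0,0,0,0.018,0,0.31,0,0,0,1,0.018,0,0.31,0,0,0,1,0.018,0,0.31,0,0,0,1,0.018,0,0.31,0,0,0,1,0.018,0,0.31,0,0,0,1,0.018,0,0.31,0,0,0],
)

```text
time_s: 36.98
tool_pos: [0.66, -0.0722, 0.0196]
tool_rot: [0.999, 0.041, 0.001, 0.0]
wrist_force: [-1.3, 0.5, 7.1]
finger_gap: 0.0331
grip_force: 41.4
```

drive_tool(
  targets=[1,-0.01,0,-0.1,0,0,0,1,-0.01,0,-0.3,0,0,0,1,-0.01,0,-0.3,0,0,0,1,-0.01,0,-0.3,0,0,0],
)

```text
time_s: 37.48
tool_pos: [0.6557, -0.0721, 0.0926]
tool_rot: [0.999, 0.041, -0.0, -0.0]
wrist_force: [-0.2, 0.0, -3.0]
finger_gap: 0.033
grip_force: 40.5
```

drive_tool(
  targets=[1,-0.192,-0.097,-0.16,0,0,0,1,-0.192,-0.097,-0.16,0,0,-0.1,1,-0.192,-0.097,-0.16,0,0,-0.507,1,-0.192,-0.097,-0.16,0,0,-0.507,1,-0.192,-0.097,-0.16,0,0,-0.507,1,-0.192,-0.097,-0.16,0,0,-0.507,1,-0.192,-0.097,-0.16,0,0,-0.507,1,-0.192,-0.097,-0.16,0,0,-0.507],
)

```text
time_s: 38.48
tool_pos: [0.6051, -0.0517, 0.1311]
tool_rot: [0.854, 0.521, -0.001, -0.001]
wrist_force: [-0.2, -0.0, -2.7]
finger_gap: 0.0331
grip_force: 40.9
```

drive_tool(
  targets=[1,0,0,0,0,0,-0.55,1,0,0,0,0,0,-0.55,1,0,0,0,0,0,-0.55,1,0,0,0,0,0,-0.55,1,0,0,0,0,0,-0.55,1,0,0,0,0,0,-0.55,1,0,0,0,0,0,-0.55],
)

```text
time_s: 39.35
tool_pos: [0.6059, -0.0518, 0.1321]
tool_rot: [0.456, 0.89, -0.0, -0.001]
wrist_force: [-0.3, -0.6, -3.1]
finger_gap: 0.0332
grip_force: 40.9
```

```bash
python3 - <<'E'
from plan import *
b=PHI+np.pi
x,y=lamp(-.07,.015)
plan((.605,-.072,.13,b),(x,y,.085,b),(x,y,.02,b))
E
```

```text
now t=39.4 [ 0.6059 -0.0518  0.1321] th 2.194 gap 0.033 F 40.9 wf [-0.3 -0.6 -3.1]
[ 0.605  -0.072   0.13    3.2273] -> [-0.063, -0.05, 0.008] [-0.0, -0.001, -0.517]
[ 0.643  -0.0737  0.085   3.2273] -> [-0.151, -0.02, 0.18] [0.0, 0.0, 0.0]
[ 0.643  -0.0737  0.02    3.2273] -> [0.0, 0.0, 0.26] [0.0, 0.0, 0.0]
```

Bench contact is at TCP z 0.0196, so I lower to 0.022 first.

drive_tool(
  targets=[1,-0.063,-0.05,0.008,0,0,-0.517,1,-0.063,-0.05,0.008,0,0,-0.517,1,-0.063,-0.05,0.008,0,0,-0.517,1,-0.063,-0.05,0.008,0,0,-0.517,1,-0.063,-0.05,0.008,0,0,-0.517,1,-0.063,-0.05,0.008,0,0,-0.517,1,-0.063,-0.05,0.008,0,0,-0.517],
)

```text
time_s: 40.22
tool_pos: [0.6053, -0.072, 0.1305]
tool_rot: [-0.042, 0.999, 0.0, -0.001]
wrist_force: [-0.2, 0.2, -1.7]
finger_gap: 0.0331
grip_force: 40.9
```

drive_tool(
  targets=[1,-0.151,-0.02,0.18,0,0,0,1,-0.151,-0.02,0.3,0,0,0,1,-0.151,-0.02,0.4,0,0,0,1,-0.151,-0.02,0.432,0,0,0,1,-0.151,-0.02,0.432,0,0,0],
)

```text
time_s: 40.85
tool_pos: [0.6435, -0.0737, 0.0228]
tool_rot: [-0.044, 0.999, 0.0, -0.0]
wrist_force: [-0.2, -0.0, -1.5]
finger_gap: 0.0329
grip_force: 40.8
```

drive_tool(
  targets=[1,-0.02,0,0,0,0,0,1,-0.04,0,0,0,0,0,1,-0.04,0,0.004,0,0,0,1,-0.04,0,0.004,0,0,0],
)

```text
time_s: 41.35
tool_pos: [0.6537, -0.0728, 0.0222]
tool_rot: [-0.045, 0.999, -0.0, 0.0]
wrist_force: [-0.4, 0.5, -2.4]
finger_gap: 0.0331
grip_force: 40.9
```

```bash
python3 - <<'E'
from plan import *
plan((*lamp(-.07,0),.0196,PHI+np.pi))
E
```

```text
now t=41.4 [ 0.6537 -0.0728  0.0222] th -3.052 gap 0.033 F 40.9 wf [-0.4  0.5 -2.4]
[ 0.658  -0.0724  0.0196  3.2273] -> [-0.017, -0.0, 0.011] [-0.0, 0.0, 0.002]
```

drive_tool(
  targets=[1,0,0,0.011,0,0,0,1,-0.01,0,0.011,0,0,0,1,-0.02,0,0.011,0,0,0,1,-0.03,0,0.011,0,0,0,1,-0.03,0,0.011,0,0,0],
)

```text
time_s: 41.98
tool_pos: [0.6566, -0.0724, 0.0196]
tool_rot: [-0.045, 0.999, 0.0, -0.004]
wrist_force: [-12.5, -2.6, 12.6]
finger_gap: 0.033
grip_force: 42.8
```

drive_tool(
  targets=[1,-0.008,0,0,0,0,0,1,-0.012,0,0,0,0,0,1,-0.012,0,0,0,0,0],
)

```text
time_s: 42.35
tool_pos: [0.6566, -0.0724, 0.0196]
tool_rot: [-0.045, 0.999, 0.0, -0.007]
wrist_force: [-19.3, -3.4, 19.0]
finger_gap: 0.0333
grip_force: 43.5
```

Contact. Releasing and going back to the handle (theta is already near π).

drive_tool(
  targets=[0,0,0,-0.006,0,0,0,0,0,0,-0.006,0,0,0,0,0,0,-0.008,0,0,0,0,0,0,-0.05,0,0,0,0,0,0,-0.2,0,0,0,0,0,0,-0.4,0,0,0,0,0,0,-0.4,0,0,0],
)

```text
time_s: 43.22
tool_pos: [0.6681, -0.0725, 0.1248]
tool_rot: [-0.045, 0.999, -0.001, 0.005]
wrist_force: [0.4, 0.8, -0.7]
finger_gap: 0.0855
grip_force: 0.0
```

```bash
python3 - <<'E'
from plan import *
a=3.0966
plan((.54,0,.14,3.15),(.449,.0435,.13,a),(.449,.0435,.074,a))
E
```

```text
now t=43.2 [ 0.6681 -0.0725  0.1248] th -3.052 gap 0.086 F 0.0 wf [ 0.4  0.8 -0.7]
[0.54 0.   0.14 3.15] -> [0.484, 0.335, -0.066] [-0.001, 0.005, 0.041]
[0.449  0.0435 0.13   3.0966] -> [0.363, 0.177, 0.04] [0.0, 0.0, 0.027]
[0.449  0.0435 0.074  3.0966] -> [0.0, 0.0, 0.224] [0.0, 0.0, 0.0]
```

drive_tool(
  targets=[0,0.484,0.335,-0.066,0,0,0.041,0,0.484,0.335,-0.066,0,0,0.041,0,0.484,0.335,-0.066,0,0,0.041,0,0.484,0.335,-0.066,0,0,0.041],
)

```text
time_s: 43.72
tool_pos: [0.5342, 0.0018, 0.1358]
tool_rot: [-0.004, 1.0, 0.0, -0.001]
wrist_force: [0.8, -0.0, 0.3]
finger_gap: 0.085
grip_force: 0.0
```

drive_tool(
  targets=[0,0.363,0.177,0.04,0,0,0.027,0,0.363,0.177,0.04,0,0,0.027,0,0.363,0.177,0.04,0,0,0.027,0,0.363,0.177,0.04,0,0,0.027],
)

```text
time_s: 44.22
tool_pos: [0.4475, 0.0439, 0.1261]
tool_rot: [0.023, 1.0, -0.0, 0.001]
wrist_force: [0.8, -0.6, -0.6]
finger_gap: 0.0853
grip_force: 0.0
```

```bash
python3 - <<'E'
from plan import *
a=3.0966
plan((.449,.0435,.13,a),(.449,.0435,.074,a))
t=env.read_camera("top");s=env.read_camera("side");np.save("f.npy",t)
o=np.vstack([t[100:230,170:330],s[150:260,200:360]])
crop(o,0,0,160,240,2.5,"pics/g.png")
E
```

```text
now t=44.2 [0.4475 0.0439 0.1261] th 3.095 gap 0.085 F 0.0 wf [ 0.8 -0.6 -0.6]
[0.449  0.0435 0.13   3.0966] -> [-0.006, -0.001, -0.016] [-0.0, 0.001, -0.001]
[0.449  0.0435 0.074  3.0966] -> [0.0, 0.0, 0.224] [0.0, 0.0, 0.0]
```

View pics/g.png

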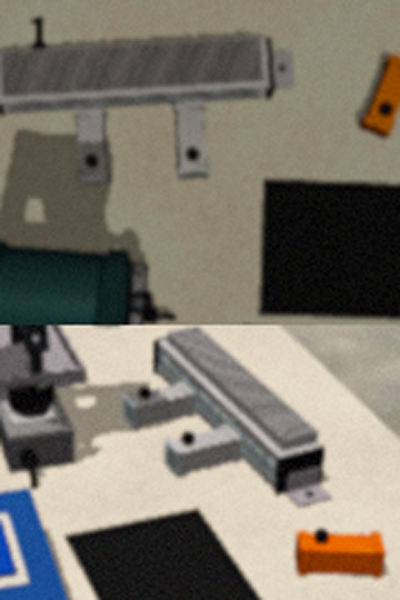

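Both cells are turned, with their ports now at the near ends (crop (92,160) and (193,153)) and their plain ends flush. Next, the handle.

drive_tool(
  targets=[0,-0.006,0,0.12,0,0,0,0,-0.006,0,0.208,0,0,0,0,-0.006,0,0.208,0,0,0,1,-0.006,0,0.208,0,0,0,1,-0.006,0,0.208,0,0,0,1,-0.006,0,0.208,0,0,0,1,-0.006,0,0.208,0,0,0,1,-0.006,0,0.208,0,0,0],
  newtons=50,
)

```text
time_s: 45.32
tool_pos: [0.4469, 0.0433, 0.0745]
tool_rot: [0.023, 1.0, -0.001, 0.0]
wrist_force: [-1.6, -6.1, 5.8]
finger_gap: 0.0128
grip_force: 49.4
```

drive_tool(
  targets=[1,0,0,0,0,0,0.1,1,0,0,0,0,0,0.2,1,0,0,0,0,0,0.3,1,0,0,0,0,0,0.4,1,0,0,0,0,0,0.5,1,0,0,0,0,0,0.53,1,0,0,0,0,0,0.53,1,0,0,0,0,0,0.53],
)

```text
time_s: 46.32
tool_pos: [0.4498, 0.0473, 0.0747]
tool_rot: [0.527, 0.85, 0.004, 0.001]
wrist_force: [5.2, 16.9, -0.8]
finger_gap: 0.0128
grip_force: 49.0
```

drive_tool(
  targets=[1,0,0,0,0,0,0,1,0,0,0,0,0,0,1,0,0,0,0,0,0,1,0,0,0,0,0,0,1,0,0,0,0,0,0,1,0,0,0,0,0,0,1,0,0,0,0,0,0,1,0,0,0,0,0,0],
)

```text
time_s: 47.32
tool_pos: [0.4498, 0.0473, 0.0747]
tool_rot: [0.527, 0.85, 0.004, 0.001]
wrist_force: [6.4, 16.5, -0.4]
finger_gap: 0.0127
grip_force: 49.0
```

drive_tool(
  targets=[1,0,0,0,0,0,0,1,0,0,0,0,0,0,1,0,0,0,0,0,0,1,0,0,0,0,0,0,1,0,0,0,0,0,0,1,0,0,0,0,0,0,1,0,0,0,0,0,0,1,0,0,0,0,0,0],
)

```text
time_s: 48.32
tool_pos: [0.4499, 0.0473, 0.0747]
tool_rot: [0.527, 0.85, 0.004, 0.001]
wrist_force: [5.3, 17.2, -0.7]
finger_gap: 0.0127
grip_force: 49.0
```

drive_tool(
  targets=[1,0,0,0,0,0,0,1,0,0,0,0,0,0,1,0,0,0,0,0,0,1,0,0,0,0,0,0,1,0,0,0,0,0,0,1,0,0,0,0,0,0,1,0,0,0,0,0,0],
)

```text
time_s: 49.2
tool_pos: [0.4498, 0.0473, 0.0747]
tool_rot: [0.527, 0.85, 0.004, 0.001]
wrist_force: [4.8, 16.9, -1.4]
finger_gap: 0.0129
grip_force: 49.0
```

```bash
python3 - <<'E'
from plan import *
plan()
B=lambda t:cv2.GaussianBlur(cv2.cvtColor(t,cv2.COLOR_RGB2GRAY).astype(float),(5,5),0)
t=env.read_camera("top"); D=np.abs(B(t)-B(np.load("f.npy")))
print("cell A diff",D[135:178,196:216].max(),"cell B",D[135:178,236:256].max(),"lamp end control",D[120:140,180:280].max())
crop(t,170,100,330,230,2.5,"pics/i.png")
E
```

```text
now t=49.2 [0.4498 0.0473 0.0747] th 2.031 gap 0.013 F 49.0 wf [ 4.8 16.9 -1.4]
cell A diff 56.58984375 cell B 3.68359375 lamp end control 3.62109375
```

View pics/i.png

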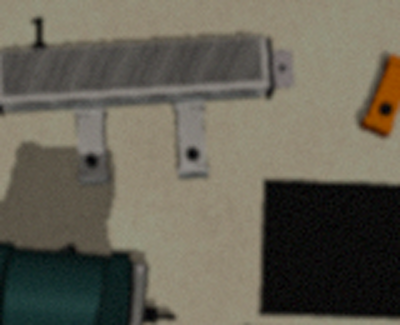

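```bash
python3 - <<'E'
from plan import *
im=cv2.imread("pics/i.png"); im=cv2.resize(im,(160,130),interpolation=cv2.INTER_AREA)
B=lambda g:cv2.GaussianBlur(g.astype(float),(5,5),0)
D=np.abs(B(cv2.cvtColor(im,cv2.COLOR_BGR2GRAY))-B(cv2.cvtColor(np.load("f.npy"),cv2.COLOR_RGB2GRAY))[100:230,170:330])[35:80,24:50]
print((D>15).astype(int).sum(1))
E
```

```text
[ 0  0  0  0  0  0  0  0  0  0  0  0  0  0  0  0  0  0  7  8 11 20 21 21
 20 13 11  1  0  0  0  0  0  0  1  1  1  2  3  3  4  4  4  4  4]
```

Only the shadow moved. Both cells are in place at (92,145) and (193,140). Switching off.

drive_tool(
  targets=[1,0,0,0,0,0,-0.1,1,0,0,0,0,0,-0.2,1,0,0,0,0,0,-0.3,1,0,0,0,0,0,-0.4,1,0,0,0,0,0,-0.5,1,0,0,0,0,0,-0.535,1,0,0,0,0,0,-0.535,1,0,0,0,0,0,-0.535],
)

```text
time_s: 50.25
tool_pos: [0.4469, 0.0432, 0.0746]
tool_rot: [0.019, 1.0, -0.001, 0.0]
wrist_force: [-1.9, -7.2, 7.7]
finger_gap: 0.0131
grip_force: 51.7
```

drive_tool(
  targets=[0,0,0,0,0,0,0,0,0,0,0,0,0,0,0,0,0,0,0,0,0,0,0,0,-0.15,0,0,0,0,0,0,-0.3,0,0,0,0,0,0,-0.3,0,0,0],
  newtons=40,
)

```text
time_s: 51.0
tool_pos: [0.4489, 0.0444, 0.1511]
tool_rot: [0.018, 1.0, -0.0, 0.003]
wrist_force: [0.7, 0.7, 0.7]
finger_gap: 0.0854
grip_force: 0.0
```

```bash
python3 - <<'E'
from plan import *
x,y=lamp(.06,0);b=PHI+np.pi
plan((.60,.05,.15,b),(x,y,.10,b))
E
```

```text
now t=51.0 [0.4489 0.0444 0.1511] th 3.105 gap 0.085 F 0.0 wf [0.7 0.7 0.7]
[0.6    0.05   0.15   3.2273] -> [-0.603, 0.045, 0.008] [-0.0, 0.003, -0.061]
[0.6468 0.0571 0.1    3.2273] -> [-0.189, 0.012, 0.2] [0.0, 0.0, 0.0]
```

drive_tool(
  targets=[0,-0.603,0.045,0.008,0,0,-0.061,0,-0.603,0.045,0.008,0,0,-0.061,0,-0.603,0.045,0.008,0,0,-0.061,0,-0.603,0.045,0.008,0,0,-0.061],
)

```text
time_s: 51.5
tool_pos: [0.5989, 0.0501, 0.1452]
tool_rot: [-0.043, 0.999, 0.0, -0.0]
wrist_force: [-1.3, -0.5, 0.7]
finger_gap: 0.0856
grip_force: 0.0
```

drive_tool(
  targets=[0,-0.19,0.012,0.2,0,0,0,0,-0.19,0.012,0.2,0,0,0,0,-0.19,0.012,0.2,0,0,0],
)

```text
time_s: 51.88
tool_pos: [0.6424, 0.0571, 0.0956]
tool_rot: [-0.043, 0.999, 0.0, -0.002]
wrist_force: [-1.0, 0.2, -0.6]
finger_gap: 0.0851
grip_force: 0.0
```

```bash
python3 - <<'E'
from plan import *
x,y=lamp(.06,0);b=PHI+np.pi;k=np.pi-.044
plan((x,y,.0165,b),(x-.02,y,.12,b),(.58,.24,.13,3.1),(.508,.405,.11,k),(.508,.405,.024,k))
E
```

```text
now t=51.9 [0.6424 0.0571 0.0956] th -3.056 gap 0.085 F 0.0 wf [-1.   0.2 -0.6]
[0.6468 0.0571 0.0165 3.2273] -> [-0.019, -0.002, 0.316] [0.0, -0.002, -0.0]
[0.6268 0.0571 0.12   3.2273] -> [0.08, 0.007, -0.414] [0.0, 0.0, 0.0]
[0.58 0.24 0.13 3.1 ] -> [0.124, 0.745, -0.04] [0.0, 0.0, 0.064]
[0.508  0.405  0.11   3.0976] -> [0.315, 0.647, 0.08] [0.0, 0.0, 0.001]
[0.508  0.405  0.024  3.0976] -> [0.0, 0.0, 0.344] [0.0, 0.0, 0.0]
```

drive_tool(
  targets=[0,-0.012,0,0.2,0,0,0,0,-0.012,0,0.315,0,0,0,0,-0.012,0,0.315,0,0,0,1,-0.012,0,0.315,0,0,0,1,-0.012,0,0.315,0,0,0,1,-0.012,0,0.315,0,0,0,1,-0.012,0,0.315,0,0,0,1,-0.012,0,0.315,0,0,0],
)

```text
time_s: 52.88
tool_pos: [0.6487, 0.0572, 0.0197]
tool_rot: [-0.043, 0.999, -0.0, 0.001]
wrist_force: [-1.7, -0.6, 7.0]
finger_gap: 0.0331
grip_force: 41.0
```

drive_tool(
  targets=[1,0.02,0,-0.1,0,0,0,1,0.08,0,-0.3,0,0,0,1,0.08,0,-0.414,0,0,0,1,0.08,0,-0.414,0,0,0],
)

```text
time_s: 53.38
tool_pos: [0.6298, 0.0556, 0.1243]
tool_rot: [-0.043, 0.999, -0.0, 0.003]
wrist_force: [0.3, -0.8, -2.3]
finger_gap: 0.0329
grip_force: 40.6
```

drive_tool(
  targets=[1,0.124,0.745,-0.04,0,0,0.064,1,0.124,0.745,-0.04,0,0,0.064,1,0.124,0.745,-0.04,0,0,0.064,1,0.124,0.745,-0.04,0,0,0.064,1,0.124,0.745,-0.04,0,0,0.064],
)

```text
time_s: 54.0
tool_pos: [0.5802, 0.2383, 0.1301]
tool_rot: [0.021, 1.0, -0.001, -0.001]
wrist_force: [-0.2, 0.5, -2.4]
finger_gap: 0.033
grip_force: 40.9
```

drive_tool(
  targets=[1,0.315,0.647,0.08,0,0,0,1,0.315,0.647,0.08,0,0,0,1,0.315,0.647,0.08,0,0,0,1,0.315,0.647,0.08,0,0,0,1,0.315,0.647,0.08,0,0,0,1,0.315,0.647,0.08,0,0,0],
)

```text
time_s: 54.75
tool_pos: [0.5104, 0.4016, 0.1114]
tool_rot: [0.023, 1.0, -0.0, -0.0]
wrist_force: [-0.3, 0.3, -2.4]
finger_gap: 0.0334
grip_force: 41.2
```

```bash
python3 - <<'E'
from plan import *
k=np.pi-.044
plan((.508,.405,.11,k),(.508,.405,.026,k))
E
```

```text
now t=54.8 [0.5104 0.4016 0.1114] th 3.096 gap 0.033 F 41.2 wf [-0.3  0.3 -2.4]
[0.508  0.405  0.11   3.0976] -> [0.01, 0.013, 0.005] [-0.0, -0.0, -0.001]
[0.508  0.405  0.026  3.0976] -> [0.0, 0.0, 0.336] [0.0, 0.0, 0.0]
```

drive_tool(
  targets=[1,0.005,0.006,0.2,0,0,0,1,0.005,0.006,0.28,0,0,0,1,0.005,0.006,0.325,0,0,0,1,0.005,0.006,0.347,0,0,0,1,0.005,0.006,0.351,0,0,0,1,0.005,0.006,0.351,0,0,0],
)

```text
time_s: 55.5
tool_pos: [0.5088, 0.4055, 0.0247]
tool_rot: [0.021, 1.0, 0.0, 0.001]
wrist_force: [0.5, 0.1, -2.3]
finger_gap: 0.0331
grip_force: 41.2
```

drive_tool(
  targets=[1,0,0,0.006,0,0,0,1,0,0,0.006,0,0,0,0,0,0,0,0,0,0,0,0,0,0,0,0,0,0,0,0,-0.05,0,0,0,0,0,0,-0.2,0,0,0,0,0,0,-0.4,0,0,0,0,0,0,-0.4,0,0,0],
)

```text
time_s: 56.5
tool_pos: [0.5113, 0.4071, 0.1292]
tool_rot: [0.021, 1.0, 0.003, 0.004]
wrist_force: [0.1, -0.1, -0.1]
finger_gap: 0.0856
grip_force: 0.0
```

```bash
python3 - <<'E'
from plan import *
b=PHI+np.pi
x,y=lamp(-.07,0)
plan((.57,.20,.13,b),(.625,.02,.13,b),(x,y,.10,b))
E
```

```text
now t=56.5 [0.5113 0.4071 0.1292] th 3.099 gap 0.086 F 0.0 wf [ 0.1 -0.1 -0.1]
[0.57   0.2    0.13   3.2273] -> [-0.27, -0.818, -0.006] [0.002, 0.004, -0.064]
[0.625  0.02   0.13   3.2273] -> [-0.158, -0.736, 0.0] [0.0, 0.0, 0.0]
[ 0.658  -0.0724  0.1     3.2273] -> [-0.1, -0.38, 0.12] [0.0, 0.0, 0.0]
```

drive_tool(
  targets=[0,-0.27,-0.818,-0.006,0,0,-0.064,0,-0.27,-0.818,-0.006,0,0,-0.064,0,-0.27,-0.818,-0.006,0,0,-0.064,0,-0.27,-0.818,-0.006,0,0,-0.064,0,-0.27,-0.818,-0.006,0,0,-0.064],
)

```text
time_s: 57.12
tool_pos: [0.5671, 0.1957, 0.1251]
tool_rot: [-0.041, 0.999, -0.0, -0.0]
wrist_force: [-0.1, 0.4, 0.7]
finger_gap: 0.0854
grip_force: 0.0
```

```bash
python3 - <<'E'
from plan import *
b=PHI+np.pi
x,y=lamp(-.07,0)
plan((.625,.02,.13,b),(x,y,.10,b))
t=env.read_camera("top");s=env.read_camera("side")
o=np.vstack([t[95:245,60:290],s[110:250,130:360]])
crop(o,0,0,230,290,2,"pics/j.png")
E
```

```text
now t=57.1 [0.5671 0.1957 0.1251] th -3.060 gap 0.085 F 0.0 wf [-0.1  0.4  0.7]
[0.625  0.02   0.13   3.2273] -> [-0.173, -0.719, -0.019] [-0.0, -0.0, -0.002]
[ 0.658  -0.0724  0.1     3.2273] -> [-0.1, -0.38, 0.12] [0.0, 0.0, 0.0]
```

View pics/j.png

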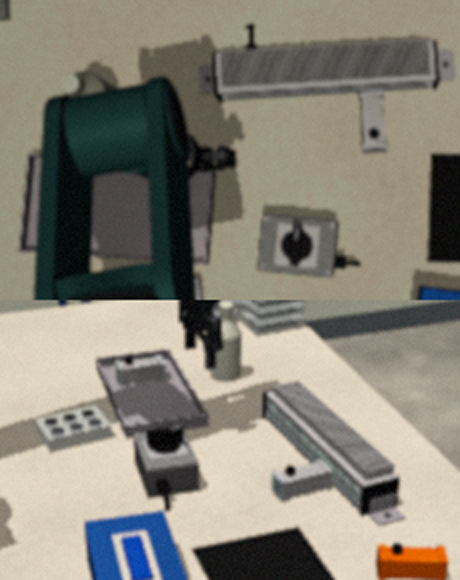

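Cell A lies in the tray, port up, at side-crop (140,370). B is at the lamp at (373,120), and the handle is off at (296,243). That was my last picture, so the rest goes by numbers.

drive_tool(
  targets=[0,-0.173,-0.719,-0.019,0,0,0,0,-0.173,-0.719,-0.019,0,0,0,0,-0.173,-0.719,-0.019,0,0,0,0,-0.173,-0.719,-0.019,0,0,0],
)

```text
time_s: 57.72
tool_pos: [0.6271, 0.02, 0.1302]
tool_rot: [-0.041, 0.999, -0.001, 0.001]
wrist_force: [0.2, 0.1, 0.0]
finger_gap: 0.0852
grip_force: 0.0
```

drive_tool(
  targets=[0,-0.1,-0.38,0.12,0,0,0,0,-0.1,-0.38,0.12,0,0,0,0,-0.1,-0.38,0.12,0,0,0,0,-0.1,-0.38,0.12,0,0,0],
)

```text
time_s: 58.22
tool_pos: [0.6576, -0.0678, 0.0998]
tool_rot: [-0.043, 0.999, 0.001, -0.001]
wrist_force: [-0.3, 0.4, 0.4]
finger_gap: 0.0857
grip_force: 0.0
```

```bash
python3 - <<'E'
from plan import *
b=PHI+np.pi;k=np.pi-.044
x,y=lamp(-.07,0)
plan((x,y,.0165,b),(x-.03,y+.01,.12,b),(.61,.08,.13,3.15),(.502,.265,.12,k),(.502,.265,.026,k))
E
```

```text
now t=58.2 [ 0.6576 -0.0678  0.0998] th -3.055 gap 0.086 F 0.0 wf [-0.3  0.4  0.4]
[ 0.658  -0.0724  0.0165  3.2273] -> [-0.0, -0.019, 0.333] [0.001, -0.001, 0.0]
[ 0.628  -0.0624  0.12    3.2273] -> [0.116, 0.05, -0.414] [0.0, 0.0, 0.0]
[0.61 0.08 0.13 3.15] -> [0.023, 0.574, -0.04] [0.0, 0.0, 0.039]
[0.502  0.265  0.12   3.0976] -> [0.426, 0.744, 0.04] [0.0, 0.0, 0.026]
[0.502  0.265  0.026  3.0976] -> [0.0, 0.0, 0.376] [0.0, 0.0, 0.0]
```

drive_tool(
  targets=[0,0,-0.014,0.2,0,0,0,0,0,-0.014,0.33,0,0,0,0,0,-0.014,0.33,0,0,0,1,0,-0.014,0.33,0,0,0,1,0,-0.014,0.33,0,0,0,1,0,-0.014,0.33,0,0,0,1,0,-0.014,0.33,0,0,0,1,0,-0.014,0.33,0,0,0],
)

```text
time_s: 59.22
tool_pos: [0.6596, -0.0735, 0.0193]
tool_rot: [-0.042, 0.999, -0.0, 0.001]
wrist_force: [-1.0, 0.7, 6.8]
finger_gap: 0.033
grip_force: 41.3
```

drive_tool(
  targets=[1,0.02,0,-0.1,0,0,0,1,0.116,0.05,-0.3,0,0,0,1,0.116,0.05,-0.414,0,0,0,1,0.116,0.05,-0.414,0,0,0],
)

```text
time_s: 59.72
tool_pos: [0.6305, -0.0641, 0.1238]
tool_rot: [-0.043, 0.999, -0.001, 0.003]
wrist_force: [0.4, -0.0, -3.1]
finger_gap: 0.0331
grip_force: 40.8
```

drive_tool(
  targets=[1,0.023,0.574,-0.04,0,0,0.039,1,0.023,0.574,-0.04,0,0,0.039,1,0.023,0.574,-0.04,0,0,0.039,1,0.023,0.574,-0.04,0,0,0.039],
)

```text
time_s: 60.22
tool_pos: [0.6098, 0.0799, 0.1297]
tool_rot: [-0.005, 1.0, -0.0, -0.001]
wrist_force: [0.0, -0.1, -2.5]
finger_gap: 0.033
grip_force: 41.1
```

drive_tool(
  targets=[1,0.426,0.744,0.04,0,0,0.026,1,0.426,0.744,0.04,0,0,0.026,1,0.426,0.744,0.04,0,0,0.026,1,0.426,0.744,0.04,0,0,0.026,1,0.426,0.744,0.04,0,0,0.026,1,0.426,0.744,0.04,0,0,0.026],
)

```text
time_s: 60.98
tool_pos: [0.5038, 0.2627, 0.1206]
tool_rot: [0.023, 1.0, -0.0, 0.0]
wrist_force: [0.8, -0.3, -2.5]
finger_gap: 0.0334
grip_force: 41.3
```

```bash
python3 - <<'E'
from plan import *
k=np.pi-.044
plan((.502,.265,.12,k),(.502,.265,.026,k))
E
```

```text
now t=61.0 [0.5038 0.2627 0.1206] th 3.096 gap 0.033 F 41.3 wf [ 0.8 -0.3 -2.5]
[0.502  0.265  0.12   3.0976] -> [0.007, 0.009, 0.002] [-0.0, 0.0, -0.001]
[0.502  0.265  0.026  3.0976] -> [0.0, 0.0, 0.376] [0.0, 0.0, 0.0]
```

Floor contact is expected at TCP z ≈ 0.0235.

drive_tool(
  targets=[1,0.004,0.004,0.2,0,0,0,1,0.004,0.004,0.3,0,0,0,1,0.004,0.004,0.36,0,0,0,1,0.004,0.004,0.38,0,0,0,1,0.004,0.004,0.39,0,0,0,1,0.004,0.004,0.39,0,0,0],
)

```text
time_s: 61.72
tool_pos: [0.5026, 0.2653, 0.0243]
tool_rot: [0.022, 1.0, 0.0, 0.001]
wrist_force: [0.4, -0.8, -2.0]
finger_gap: 0.0329
grip_force: 41.2
```

drive_tool(
  targets=[0,0,0,0,0,0,0,0,0,0,0,0,0,0,0,0,0,0,0,0,0,0,0,0,-0.05,0,0,0,0,0,0,-0.2,0,0,0,0,0,0,-0.4,0,0,0,0,0,0,-0.5,0,0,0,0,0,0,-0.5,0,0,0],
)

```text
time_s: 62.72
tool_pos: [0.5036, 0.2659, 0.1516]
tool_rot: [0.022, 1.0, 0.001, 0.003]
wrist_force: [1.3, -0.3, 0.5]
finger_gap: 0.085
grip_force: 0.0
```

```bash
python3 - <<'E'
from plan import *
plan((.54,.05,.2,3.09),(.54,-.15,.25,3.0))
E
```

```text
now t=62.7 [0.5036 0.2659 0.1516] th 3.097 gap 0.085 F 0.0 wf [ 1.3 -0.3  0.5]
[0.54 0.05 0.2  3.09] -> [-0.185, -0.856, -0.195] [0.001, 0.003, 0.003]
[ 0.54 -0.15  0.25  3.  ] -> [-0.041, -0.799, -0.2] [0.0, 0.0, 0.045]
```

Moving the arm out of view, then measuring the cells in the tray and the handle.

drive_tool(
  targets=[0,-0.185,-0.856,-0.195,0,0,0,0,-0.185,-0.856,-0.195,0,0,0,0,-0.185,-0.856,-0.195,0,0,0,0,-0.185,-0.856,-0.195,0,0,0,0,-0.185,-0.856,-0.195,0,0,0],
)

```text
time_s: 63.35
tool_pos: [0.5387, 0.0469, 0.197]
tool_rot: [0.024, 1.0, -0.0, -0.0]
wrist_force: [-0.6, -0.4, -0.2]
finger_gap: 0.0853
grip_force: 0.0
```

drive_tool(
  targets=[0,-0.041,-0.8,-0.2,0,0,0.045,0,-0.041,-0.8,-0.2,0,0,0.045,0,-0.041,-0.8,-0.2,0,0,0.045,0,-0.041,-0.8,-0.2,0,0,0.045,0,-0.041,-0.8,-0.2,0,0,0.045],
)

```text
time_s: 63.98
tool_pos: [0.5395, -0.1506, 0.2465]
tool_rot: [0.068, 0.998, 0.001, -0.001]
wrist_force: [-0.4, 0.6, -0.3]
finger_gap: 0.0853
grip_force: 0.0
```

```bash
python3 - <<'E'
from plan import *
t=avg("top",4);s=avg("side",4)
g=cv2.cvtColor(t,cv2.COLOR_RGB2GRAY).astype(float)
for nm,p in (("A",(.508,.405)),("B",(.502,.265))):
    u,v=proj("top",(*p,.044)).round().astype(int)
    print(nm,u,v); print(g[v-18:v+19:2,u-12:u+13:1].astype(int))
# handle
u,v=proj("top",(.449,.044,.09)).round().astype(int);print(g[v-14:v+14:3,u-12:u+13].astype(int))
# port positions by triangulation: darkest weighted near projected port
gs=cv2.cvtColor(s,cv2.COLOR_RGB2GRAY).astype(float)
for p in ((.484,.406),(.478,.266)):
    q=[]
    for n,G in(("top",g),("side",gs)):
        u,v=proj(n,(*p,.052)).round().astype(int); w=np.clip(50-G[v-5:v+6,u-5:u+6],0,None);y,x=np.mgrid[v-5:v+6,u-5:u+6]
        q.append(((w*x).sum()/w.sum(),(w*y).sum()/w.sum()))
    print("port",tri(*q))
E
```

```text
A 95 197
[[107 109 106 105 105 106 107 106 105 104 107 105 106 107 104 106 105 107
  107 108 108 107 110 107 110]
 [106 108 108 108 109 108 109 108 107 109 110 108 108 109 109 108 111 108
  108 110 109 109 110 107 111]
 [107 108 107 107 106 110 107 107 109 107 106 107 108 108 107 106 107 108
  110 108 110 109 109 112 111]
 [109 108 108 108 109 110 108 109 109 109 108 110 109 110 108 109 109 110
  107 106 107 105 104 106 106]
 [111 110 110 110 109 110 111 111 111 110 109 111 110 109 111 111 107  94
   83  72  74  74  74  73  73]
 [112 113 110 112 111 111 111 112 112 111 109 112 110 113 117 123 117 106
   93  89  84  84  82  81  79]
 [109 110 111 111 111 111 112 111 112 110 113 110 107 105 116 126 127 122
  120 119 113 110 111 113 109]
 [108 109 110 111 108 110 110 110 111 111 110 111 107 104 108 116 120 122
  126 128 126 120 119 121 116]
 [109 108 109 109 109 111 110 109 111 109 109 111 109 110 111 118 121 124
  122 123 121 121 120 121 110]
 [110 109 109 109 110 108 109 109 109 108 109 109 111 111 113 121 122 124
  122 121 122 124 122 124 117]
 [109 108 109 111 111 108 110 112 112 110
[... 3390 characters left out ...]
 6  11   7   7
   14  38  68  81  84  69  56]
 [ 56  65  79  80  59  29  13   8   8   7   7   9  10   7   2   8   9   7
    9  28  58  76  79  69  71]
 [ 57  70  82  86  78  55  29  12  10   8   8  11   9   8   8   8   9   7
   24  51  78  84  77  78  90]
 [ 61  74  84  87  87  87  81  69  43  21   8   8   6  12  25  39  52  64
   76  82  86  90  94  95  96]
 [ 58  66  72  73  75  77  79  76  63  45  36  30  37  56  78  87  87  87
   86  88  90 100 100  97  96]
 [ 79  76  71  70  69  69  68  63  64  61  58  57  53  54  52  52  54  54
   58  67  85  96  99  97  94]]
port [nan nan nan]
port [0.47593838 0.26783466 0.04908115]<stdin>:15: RuntimeWarning: invalid value encountered in scalar divide
```

A seems to have been knocked aside inside the tray. Measuring it again.

```bash
python3 - <<'E'
from plan import *
t=avg("top",4);s=avg("side",4)
g=cv2.cvtColor(t,cv2.COLOR_RGB2GRAY).astype(float);gs=cv2.cvtColor(s,cv2.COLOR_RGB2GRAY).astype(float)
print(g[184:228:1,102:126].astype(int))
def dark(G,u,v,r,th):
    w=np.clip(th-G[v-r:v+r+1,u-r:u+r+1],0,None);y,x=np.mgrid[v-r:v+r+1,u-r:u+r+1];return (w*x).sum()/w.sum(),(w*y).sum()/w.sum()
a=dark(g,112,213,4,95); pw=ray("top",a,.053); print("top port",a,pw)
u,v=proj("side",pw).round().astype(int);print("side expected",u,v);print(gs[v-10:v+16,u-16:u+17].astype(int))
E
```

```text
[[109 108 109 ... 110 112 112]
 [106 106 106 ... 113 111 112]
 [ 92  91  91 ... 110 111 112]
 ...
 [140 138 137 ... 131 125 127]
 [140 138 138 ... 137 136 136]
 [140 139 138 ... 140 138 140]]
top port (np.float64(108.63370998116761), np.float64(212.95197740112994)) [0.45687598 0.35808214 0.053     ]
side expected 191 145
[[218 219 218 220 218 220 218 217 219 220 221 221 219 221 221 219 219 220
  219 212 209 209 215 213 207 199 192 187 184 184 184 176 165]
 [218 219 218 216 219 219 217 219 219 219 219 214 215 217 214 210 205 201
  194 181 169 175 182 177 162 143 134 123 120 115 117 111 100]
 [219 220 218 212 211 213 212 209 203 199 193 185 180 185 184 171 156 145
  132 114 101 109 115 111 101  90  78  71  67  69  71  73  73]
 [221 219 211 198 185 184 182 171 152 142 131 117 114 120 121 111  95  88
   78  68  67  70  73  77  75  68  71  67  69  69  69  70  73]
 [222 219 201 170 135 120 119 107  95  88  80  74  74  78  80  74  72  69
   69  67  70  71  68  75  72  75  75  77  81  82  82  81  91]
 [221 218 194 147 103  83  77  72  71  68  71  72  73  70  69  68  69  73
   77  79  80  84 
[... 2085 characters left out ...]
4 175 185 183]
 [217 215 217 217 217 218 216 196 148 105 107 112 122 140 155 158 160 157
  162 171 186 188 175 171 158 100  34  18  63 124 166 181 176]
 [214 216 217 217 217 218 219 212 177 119  98 128 144 157 166 168 170 168
  166 167 182 190 179 168 160 112  60  44  66 107 141 153 146]
 [215 218 218 217 216 219 220 220 199 144 110 132 147 163 167 168 168 169
  162 157 164 172 168 153 148 122  92  82  91 104 122 125 117]
 [218 216 216 217 218 219 221 221 208 163 115 121 141 160 166 167 168 168
  163 151 145 147 143 125 120 112 105  97  95 103 110 109 105]
 [217 217 217 217 217 218 218 217 210 178 123 108 138 164 166 169 168 170
  167 156 134 121 116 108 101  99  97  93  86  87  90  87  86]]
```

```bash
python3 - <<'E'
from plan import *
t=avg("top",4);s=avg("side",4)
g=cv2.cvtColor(t,cv2.COLOR_RGB2GRAY).astype(float);gs=cv2.cvtColor(s,cv2.COLOR_RGB2GRAY).astype(float)
def dark(G,u,v,r,th):
    w=np.clip(th-G[v-r:v+r+1,u-r:u+r+1],0,None);y,x=np.mgrid[v-r:v+r+1,u-r:u+r+1];return (w*x).sum()/w.sum(),(w*y).sum()/w.sum()
C=np.array([.505,.335]);k=-.044
def tray(p): d=np.array(p[:2])-C; return np.round([d@[np.cos(k),np.sin(k)],d@[-np.sin(k),np.cos(k)]],3)
for nm,(tu,tv),(su,sv) in (("A",(100,212),(190,143)),("B",(138,208),(202,156))):
    a=dark(g,tu,tv,3,80);b=dark(gs,su,sv,2,80);P=tri(a,b);print(nm,np.round(a,1),np.round(b,1),"port",P.round(4),"tray",tray(P))
print("expected port px A",proj("top",(.484,.406,.05)),"plain end B row")
# A extents: rows along column through its middle, columns across
np.set_printoptions(linewidth=200)
print(g[180:226,93:112].astype(int))
E
```

```text
A [100.  212.3] [189.7 142.5] port [0.4592 0.3854 0.0514] tray [-0.048  0.048]
B [138.2 207.8] [201.7 155.5] port [0.4759 0.2671 0.0489] tray [-0.026 -0.069]
expected port px A [ 93.99893108 204.03408989] plain end B row
[[108 106 106 107 106 107 106 109 108 107 109 109 110 108 109 109 111 111 111]
 [109 108 110 108 109 108 109 108 109 110 109 110 110 110 112 110 110 110 112]
 [108 108 109 109 110 108 108 109 110 109 109 108 111 111 110 111 111 113 111]
 [107 106 108 106 107 108 107 108 107 110 108 109 109 111 111 110 113 112 112]
 [107 108 108 108 108 108 108 108 109 108 108 109 109 110 110 109 110 112 109]
 [108 108 108 109 108 109 111 109 106 107 104 106 106 106 107 106 106 106 106]
 [110 111 110 109 109 108 108 104  97  93  91  92  92  93  93  93  93  92  97]
 [108 110 110 109 113 110 107  95  80  73  73  74  74  73  73  74  74  75  82]
 [112 109 110 112 115 114 110  94  76  72  71  72  70  71  71  68  66  66  75]
 [111 110 111 113 118 123 118 105  94  89  85  82  84  83  78  75  70  66  69]
 [110 110 110 110 118 127 126 119 111 105 100  97  96  94  94  86  72  61  61]
 [111 111 
[... 2055 characters left out ...]
13 118 120 118 117 124 129 129 125 123 115  91  54  34  43  72 101]
 [ 98 113 121 120 122 121 123 128 128 127 123 121 116  94  62  36  40  62  93]
 [ 81 101 114 114 112 115 115 115 118 118 121 121 116  97  65  43  38  57  79]
 [ 72  89  97  98  96  97 100 102 103 104 107 111 106  87  63  45  43  52  66]
 [ 90  95  99  98  92  90  89  90  93  90  93  95  92  80  67  60  60  65  67]
 [115 110 112 112 108 101  99 103  99  98  97  97  98  96  92  88  89  90  88]
 [128 124 127 130 126 121 122 123 123 121 121 122 122 125 120 118 110 112 112]
 [138 135 136 137 138 137 138 138 137 136 137 136 136 137 135 128 122 126 127]
 [140 140 139 140 140 140 140 140 139 140 139 138 138 138 139 136 136 136 136]]
```

Cell A was knocked but still lies flat and port up inside the tray, about (-0.024, 0.048) from its centre. B is in place and the handle shows off.

```bash
python3 -c "
from plant import env
print(env.hand_in())"
```

```text
the job is handed in; nothing more can be done
None
```

I cured both ends of both cells against the lamp and handed the job in; the cells lie port up in the tray and the isolator is off, but cell A was knocked a few centimetres inside the tray, where I measured it flat and within limits and left it; no verdict was returned.

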